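Tighten the lid knobs of an insect holding box in star order

ROBOT

A 6-joint arm with a two-finger parallel gripper is mounted at the origin on the work surface. World frame = base frame: x ahead of the robot, y to its left, z up, the work surface at z = 0. Lengths are in m, angles in rad, forces in N, time in s.
With the tool pointing down it reaches from about 0.3 to 1 m from the base axis. Payload 5.1 kg.
Tool frame: the origin (TCP) lies on the centre line of the jaws, within the pads' length; the fingertips stand 17 mm ahead of it and the grasp point (between the pads) lies 2 mm behind it (manip.tips_ahead is the distance from the TCP to the fingertips, in m); z points along the fingers, x is the direction in which the jaws open and shut, and the axes are right-handed (so a half turn about z gives the same grasp; the last joint's range is limited). The gripper opens to 95 mm and grips with 3 to 60 N. Pads are 20 mm wide; open, the fingers measure 119 mm over their backs; the gripper's body (75 mm by 180 mm) begins 59 mm behind the grasp point.
Start: joints at [-1.27, 0.124, 1.65, -0, 1.367, -0.083], TCP at [0.243, -0.603, 0.232] pointing down, gripper open.
Joint ranges: [-2.61, 2.61], [-1.02, 2.33], [0.03, 2.71], [-1.35, 4.49], [0.32, 2.68], [-2.91, 2.91]. Speed limits (rad/s): [2.57, 2.57, 3.14, 3.14, 3.14, 3.14].

INTERFACE

Orientations are given as a 3x3 rotation matrix whose columns are the frame's x, y, z axes.
In Python, from plant import manip, cams, order gives the robot as it stands.
- The arm moves only by the tool jog_arm, never from a script. Its argument "increments" is a list of rows, each a list of 5 numbers: the opening in per cent of the stroke, from 0 (shut) to 100 (fully open), then the shift along the tool's x, y, z in mm, then the turn about the tool's z in rad. A call has 1 to 20 rows; each row is the pose to reach, as a shift and turn from the pose commanded when the call began, along the tool's axes at that moment; what a row does not reach only later rows make up. A row lasts 1/12 s, in which the tool goes at most 41.7 mm and 7.16 degrees, less where a joint would pass 70% of its speed; a pose out of reach is approached as far as the arm can. A call with a gripper value outside its range is refused whole. The fingers move at their own pace and stop on an object; "newtons" is the grip in N (left out, the last holds). Time passes only in rows, so rows that repeat a pose let the fingers close. It gives the time, the measured TCP pose, the force and the opening at its end, in the units of the state.
- manip.read_state(): the state, without advancing time (a new reading comes with each control period).
- cams.capture(name): name is "side" or "top" or "wrist"; returns the picture (420x560x3 uint8, red, green, blue); there is no depth.
- cams.get_calibration(name): a dict with "fx", "fy", "cx", "cy" (pixels), "k1" (the pictures are not rectified: a ray, as slopes to the right and down, at radius r is drawn at 1 + k1 r^2 times it, then the intrinsics apply), "R" (3x3) and "t" (3): a world point X has camera coordinates R X + t. Camera axes: x right, y down, z forward; pixel columns grow to the right and rows downward; lengths in m; the calibration is good to about 2 mm. A picture is of the moment at which its call begins: read the wrist's pose just before it. get_calibration takes no time and is no camera call; for the wrist camera it gives the pose at the moment of the call.
- order.sign_off(): hands the job in, once; it reports no verdict.
The state is a dict: "time_s": time; "joint_positions": joint angles; "qd": joint speeds; "effort": joint torques, N m; "ee_pos": TCP position; "tcp_rot": TCP orientation; "force": force on the tool from outside, world axes, zero at the start; "wrist_torque": the same for the moment, N m; "gripper_width": finger opening in m.
Only numpy, scipy, OpenCV 4.12 (cv2) and the standard library are available. Lean on these libraries where they do the work, as an engineer would, in place of code of your own. Each camera call takes 0.05 s, during which the arm holds its last target.

TASK

The lid of the insect holding box is on, but its four bar knobs are loose, each with a different amount of play. Hand-tighten them crosswise in two passes so that the seal beds evenly: going from a knob to the one opposite and then to the other two, first turn every knob clockwise only until it is lightly snug on the lid, then go round again in the same crosswise way and make each one firm. Do not overtighten any knob or lean on the lid, because its window cracks easily, and leave the cup, timer and jar alone.

Things in the scene. Friction and masses are not known exactly. Their poses are not given: they have to be found in the camera images.
- box: White insect holding box, 190 x 190 wide, 70 tall, fixed on the table; origin under its middle at table height, x, y along its sides, z up. Knob axes stand at (+-60, +-60) in its frame. Ring order: knob_a (+x,+y), b (-x,+y), c (-x,-y), d (+x,-y); a is opposite c, b opposite d. No part of the box can be moved but lid and knobs.
- lid: Loose lid, 176 x 176 x 8, aluminium frame with a brittle clear window; it lies on the box walls within a low rim, under the knobs. Origin in the middle of its underside, 70 above the box's underside. Its friction varies, alike for all knobs. It cracks if a knob clamps it with more than 36 N, about 1.5 rad past the first touch. The raised cam ramps under the knobs are part of it.
- knob_a: One of four black bar knobs (at +x,+y of the box). Bar 46 long (x axis), 14 thick (y), 34 tall, on a round flange 60 diameter, 7 thick, its top 24 below the origin. Origin on the turning axis, 10 below the bar's top and 132 (within 1) above the box's underside, good to pinch. Sprung cam pins under the flange press on the lid as it turns. Clockwise from above (yaw falling) tightens; height stays.
- knob_b: Like knob_a, at -x,+y of the box. Each knob first turns free, with about 0.02 N m of drag, by an unknown 0 to 0.8 rad, different for each, until its cam pins meet the lid; no pose shows how far. From that touch the clamping force grows by about 24 N per radian, and the resistance to turning grows with it.
- knob_c: Like knob_a, at -x,-y of the box. Lightly snug is about 8 N of clamping, some 0.35 rad past the first touch (between 4 and 14 N will do). Firm is about 22 N, some 0.9 rad past the first touch (16 N at least); that is about 0.6 rad on from snug.
- knob_d: Like knob_a, at +x,-y of the box. Held still after a tightening turn, a knob resists with a moment about its axis of some 0.015 N m plus 0.01 per N of clamping (give or take a third; up to some 10 N, less regular above), more while it turns. Free, it settles below 0.03 within 0.1 s. Knobs stay where they are left and may be gripped with 40 N.
- cup: Bystander: cream paper cup, 84 wide, 85 tall, origin under its middle.
- timer: Bystander: grey digital timer 62 x 72 x 18, origin under its middle.
- jar: Bystander: small clear jar, 56 diameter, 70 tall, origin under its middle.

How it is judged:
By the outcome, as a careful person would: the job done as asked, in the order asked, and still so for the second after the job is handed in, with the robot touching nothing.
It also fails if it takes over 72 s, if anything falls off the work surface, if the arm or the gripper's body presses on something with over 40 N, if the wrist force passes 120 N, or if a joint passes its speed limit or range.

## Working session

There is one attempt and no reset: what is moved stays moved. The work goes in short steps, Python scripts to look and compute and a tool call to move; the robot and the scene stay as the last step left them, time stands still between calls to the robot, and variables do not carry over. Pictures are saved under pics/ and viewed, and the job is handed in when it is done.

Besides the shell and the picture viewer there is one more tool, called after "Emit:" in YAML: its name, and indented under it one key for each argument. jog_arm: Moves the arm, as the interface text tells. Its arguments: {"type":"object","properties":{"increments":{"type":"array"},"newtons":{"type":"number"}},"required":["increments"]}

```bash
ls; mkdir -p pics
python3 - <<'E'
from plant import manip,cams,order
import cv2
print(manip.read_state())
print(manip.tips_ahead)
for n in ["top","side"]:
    im=cams.capture(n); cv2.imwrite(f"pics/{n}0.png",im[:,:,::-1]); print(cams.get_calibration(n))
E
```

```text
pics
{'time_s': 0.0, 'joint_positions': array([-1.26963719e+00,  1.24484304e-01,  1.65163112e+00, -1.04642864e-05,
        1.36747493e+00, -8.25775360e-02]), 'qd': array([-3.85069013e-04,  7.01203248e-04,  1.77207615e-05, -1.17942898e-03,
       -5.15813389e-04, -1.79408057e-03]), 'effort': array([ 1.77706464e-03, -4.17605567e+01, -3.59926665e+01,  7.75201991e-02,
        4.90852911e-02, -1.99839851e-04]), 'ee_pos': array([ 0.24316206, -0.60217289,  0.23042581]), 'tcp_rot': array([[ 3.74389352e-01, -9.27271400e-01, -6.02360565e-04],
       [-9.27269457e-01, -3.74389805e-01,  1.90475198e-03],
       [-1.99173969e-03, -1.54568305e-04, -9.99998005e-01]]), 'force': array([ 0.12410749, -0.21698054, -0.08630855]), 'wrist_torque': array([-0.01422189, -0.0393443 ,  0.01386709]), 'gripper_width': 0.09500432999894988}
0.017
{'fx': 540.2197980754949, 'fy': 540.2197980754949, 'cx': 283.410060202413, 'cy': 203.3360612180835, 'k1': 0.043868170618163026, 'R': array([[-0.02332291, -0.99969174,  0.0085122 ],
       [-0.99351623,  0.02222947, -0.11149595],
       [ 0.11127236, -0.01105742, -0.99372843]]), 't': array([-0.00319615,  0.57501157,  1.37946598])}
{'fx': 474.00685555939947, 'fy': 474.00685555939947, 'cx': 274.0373818515254, 'cy': 209.53198425118805, 'k1': -0.09637697449021991, 'R': array([[-0.83454535, -0.55077425, -0.01348269],
       [-0.37205097,  0.58145149, -0.72352764],
       [ 0.40633992, -0.59880038, -0.69016373]]), 't': array([0.44709901, 0.28481241, 1.04359046])}
```

View pics/top0.png

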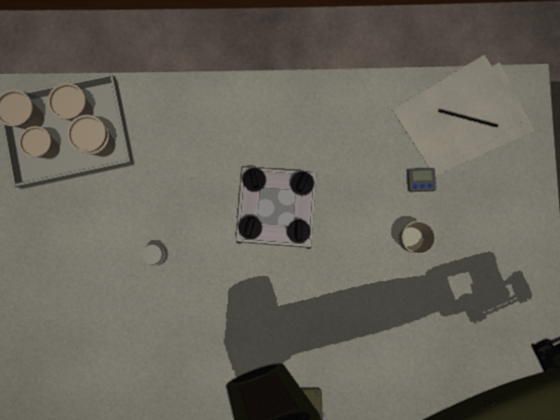

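View pics/side0.png

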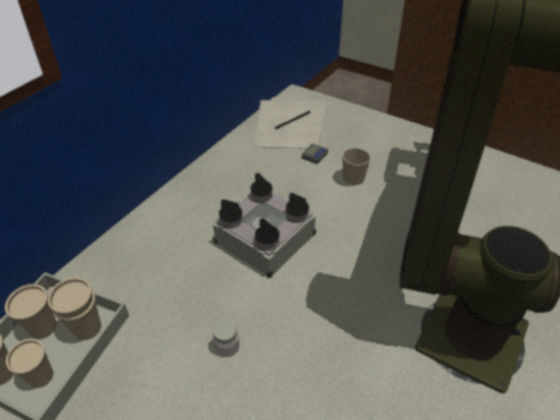

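```bash
cat > h.py <<'E'
import numpy as np,cv2
from plant import manip,cams,order
def cast(c,uv,z):
    uv=np.atleast_2d(np.array(uv,float))
    d=(uv-[c['cx'],c['cy']])/[c['fx'],c['fy']]
    p=d.copy()
    for _ in range(20): p=d/(1+c['k1']*(p**2).sum(1,keepdims=True))
    r=np.c_[p,np.ones(len(p))]@c['R']; o=-c['R'].T@c['t']
    s=(z-o[2])/r[:,2]
    return o+r*s[:,None]
def proj(c,X):
    X=np.atleast_2d(X)@c['R'].T+c['t']; p=X[:,:2]/X[:,2:]
    p=p*(1+c['k1']*(p**2).sum(1,keepdims=True))
    return p*[c['fx'],c['fy']]+[c['cx'],c['cy']]
E
python3 - <<'E'
from h import *
im=cv2.imread('pics/top0.png'); c=cams.get_calibration('top')
roi=im[140:270,215:335]
cv2.imwrite('pics/topz.png',cv2.resize(cv2.convertScaleAbs(roi,alpha=1.5,beta=20),None,fx=4.5,fy=4.5,interpolation=cv2.INTER_CUBIC))
m=(roi.max(2)<50).astype(np.uint8)
n,l,s,ce=cv2.connectedComponentsWithStats(m)
for i in range(1,n):
    if s[i,4]>60: 
        print(s[i],ce[i]+[215,140],cast(c,ce[i]+[215,140],.11))
E
```

```text
[ 27  28  24  23 417] [253.69784173 179.07194245] [[0.62822972 0.05675839 0.11      ]]
[ 75  31  24  24 430] [301.50697674 182.63488372] [[ 0.61669991 -0.06152764  0.11      ]]
[ 24  75  23  24 426] [249.5915493 226.7629108] [[0.51009055 0.06886257 0.11      ]]
[ 72  79  23  24 420] [298.18809524 230.63571429] [[ 0.49785572 -0.05015794  0.11      ]]
```

View pics/topz.png

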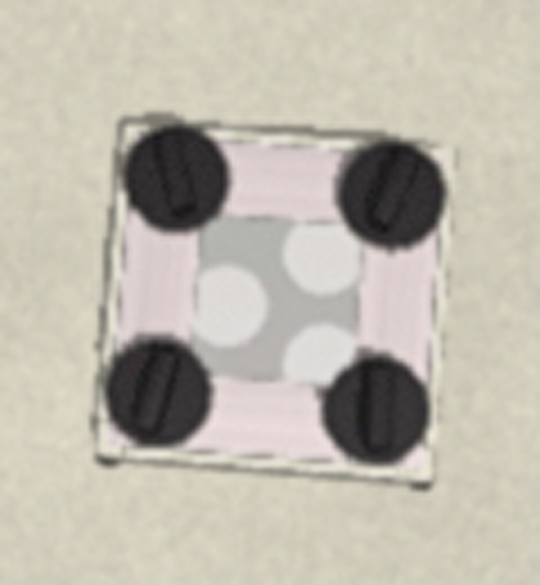

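Run:
```python
from h import *
c=cams.get_calibration('wrist'); s=manip.read_state(); T=s['tcp_rot']
o=-c['R'].T@c['t']; print(c['fx'],c['cx'],c['cy'],c['k1']); print('cam in tool',T.T@(o-s['ee_pos']),'R',c['R']@T)
# goal pose: tool x at yaw 1.65
for cx in (0.563,):
    yaw=1.5
    Tg=np.array([[np.cos(yaw),np.sin(yaw),0],[np.sin(yaw),-np.cos(yaw),0],[0,0,-1]])
    co=T.T@(o-s['ee_pos'])
    print(Tg@co)
    oax=c['R'].T@[0,0,1]; print('optical in tool',T.T@oax)
    tgt=np.array([0.563,0.0035,0.30]); print('shift to center z.3',T.T@(tgt-s['ee_pos'])*1000)
```

```text
357.4018393736811 284.7444870827379 214.51271247206688 -0.08866843394308899
cam in tool [ 0.00034647 -0.06826319 -0.15443777] R [[ 9.99999706e-01 -5.09018978e-04 -5.74120065e-04]
 [ 3.55509646e-04  9.70474273e-01 -2.41204393e-01]
 [ 6.79946367e-04  2.41204118e-01  9.70474168e-01]]
[-0.06806768  0.00517434  0.15443777]
optical in tool [6.79946367e-04 2.41204118e-01 9.70474168e-01]
shift to center z.3 [-442.05141771 -523.33755951  -68.57000522]
```

Emit:
jog_arm:
  increments:
    - [45, -412, -595, -40, -2.69]
    - [45, -412, -595, -40, -2.69]
    - [45, -412, -595, -40, -2.69]
    - [45, -412, -595, -40, -2.69]
    - [45, -412, -595, -40, -2.69]
    - [45, -412, -595, -40, -2.69]
    - [45, -412, -595, -40, -2.69]
    - [45, -412, -595, -40, -2.69]
    - [45, -412, -595, -40, -2.69]
    - [45, -412, -595, -40, -2.69]
    - [45, -412, -595, -40, -2.69]
    - [45, -412, -595, -40, -2.69]
    - [45, -412, -595, -40, -2.69]
    - [45, -412, -595, -40, -2.69]
    - [45, -412, -595, -40, -2.69]
    - [45, -412, -595, -40, -2.69]
    - [45, -412, -595, -40, -2.69]
    - [45, -412, -595, -40, -2.69]
    - [45, -412, -595, -40, -2.69]
    - [45, -412, -595, -40, -2.69]
  newtons: 40

```text
time_s: 1.77
ee_pos: [0.6411, 0.0038, 0.2707]
tcp_rot: [[0.246, 0.969, -0.002], [0.969, -0.246, 0.0], [-0.0, -0.002, -1.0]]
force: [-0.5, 0.4, 0.2]
gripper_width: 0.0426
```

Run:
```python
from h import *
c=cams.get_calibration('wrist'); s=manip.read_state()
im=cams.capture('wrist')[:,:,::-1]; cv2.imwrite('pics/w0.png',im)
import pickle; pickle.dump((c,s),open('w0.pkl','wb'))
print(s['joint_positions'],s['qd'],s['wrist_torque'],s['time_s'])
```

```text
[-7.78087586e-02  8.45620020e-02  1.62726840e+00 -1.46554245e-05
  1.43132804e+00 -1.39956597e+00] [-2.32496142e-02 -1.32823776e-02  1.30427565e-02 -3.85867810e-03
  4.39895420e-04 -1.48547425e+00] [ 0.11997115 -0.20172045  0.0382748 ] 1.7667
```

View pics/w0.png

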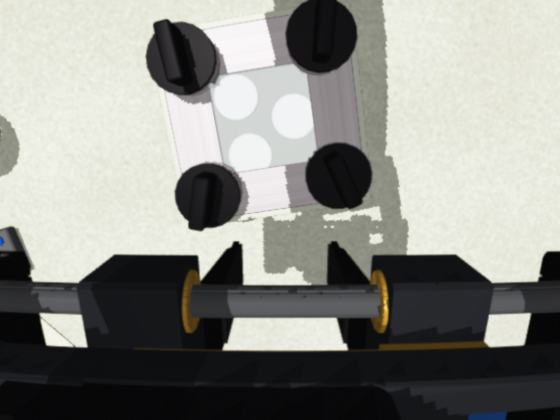

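Run:
```python
from h import *
import pickle; c,s=pickle.load(open('w0.pkl','rb'))
im=cv2.imread('pics/w0.png')
roi=im[0:240,130:390]
g=np.clip((roi.astype(float)/90)**0.6*255,0,255).astype(np.uint8)
cv2.imwrite('pics/w0z.png',cv2.resize(g,None,fx=3,fy=2.5,interpolation=cv2.INTER_CUBIC)[:600])
```

```text
(no output)
```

View pics/w0z.png

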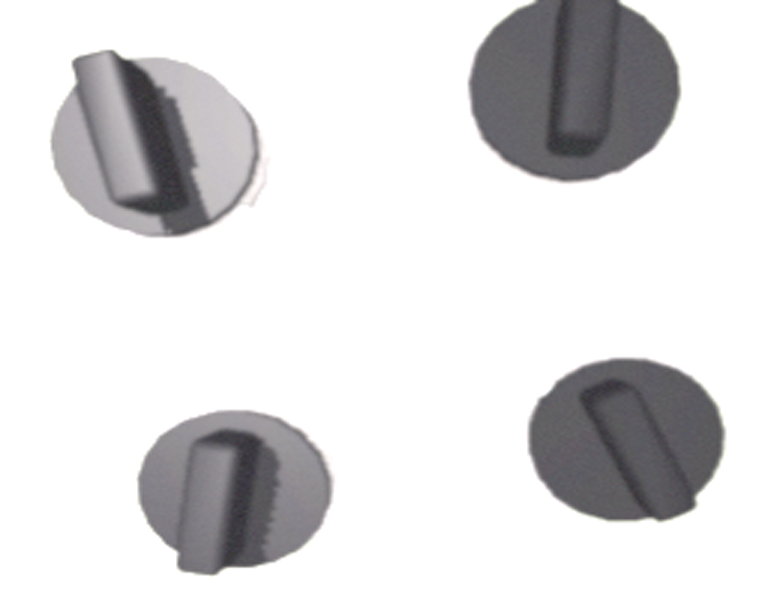

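Run:
```python
from h import *
import pickle; from scipy.optimize import least_squares
c,s=pickle.load(open('w0.pkl','rb'))
im=cv2.imread('pics/w0.png')
m=((im.max(2)<75)&(np.arange(420)[:,None]<235)).astype(np.uint8)
n,l,st,ce=cv2.connectedComponentsWithStats(m)
bars={'c':[(75,65),(115,203),(118,58),(155,190)],'b':[(562,5),(552,140),(617,5),(608,140)],'d':[(190,440),(180,570),(232,440),(220,570)],'a':[(585,395),(655,512),(630,385),(692,500)]}
C={}
for i in range(1,n):
    if st[i,4]<1500: continue
    ct=max(cv2.findContours((l==i).astype(np.uint8),0,1)[0],key=len)[:,0]
    ct=ct[ct[:,1]>2]
    P=cast(c,ct,.108)[:,:2]
    f=least_squares(lambda q:np.hypot(P[:,0]-q[0],P[:,1]-q[1])-q[2],np.r_[P.mean(0),.03],loss='soft_l1',f_scale=.0007)
    x=f.x; k='abcd'[[(1,1),(0,1),(0,0),(1,0)].index((int(x[0]>.563),int(x[1]>.0035)))]
    C[k]=x; print(k,x,st[i])
P=np.array([C[k][:2] for k in 'abcd']); L=np.array([[60,60],[-60,60],[-60,-60],[60,-60]])/1e3
ctr=P.mean(0); Q=P-ctr; th=np.arctan2((L[:,0]*Q[:,1]-L[:,1]*Q[:,0]).sum(),(L*Q).sum())
R=np.array([[np.cos(th),-np.sin(th)],[np.sin(th),np.cos(th)]]); F=ctr+L@R.T
print(ctr,th,'\n',F,'\n',P-F)
Tz=s['tcp_rot']
for k in 'abcd':
    p=cast(c,[(u/3+130,v/2.5) for u,v in bars[k]],.142)[:,:2]
    ys=[np.arctan2(*(p[j]-p[j+1])[::-1]) for j in (0,2)]
    ys=[(y+np.pi/2)%np.pi-np.pi/2 for y in ys]
    yaw=np.mean(ys); nrm=np.array([-np.sin(yaw),np.cos(yaw)])
    print(k,ys,yaw,'mid offset normal to bar',(p.mean(0)-F['abcd'.index(k)])@nrm*1e3,'w',(p[2:].mean(0)-p[:2].mean(0))@nrm*1e3)
```

```text
b [0.51141682 0.06777318 0.02947445] [ 286    0   71   73 4177]
c [ 0.49966738 -0.05075303  0.02947884] [ 147   20   70   75 4049]
a [0.630372   0.05603719 0.02934987] [ 306  143   66   66 3480]
d [ 0.61883178 -0.06265341  0.02927581] [ 176  164   65   66 3322]
[0.565072   0.00260098] -0.09840288481834732 
 [[ 0.63067639  0.05641607]
 [ 0.51125691  0.06820537]
 [ 0.49946761 -0.05121411]
 [ 0.61888709 -0.06300341]] 
 [[-3.04383770e-04 -3.78882513e-04]
 [ 1.59917869e-04 -4.32193314e-04]
 [ 1.99775581e-04  4.61078840e-04]
 [-5.53096798e-05  3.49996987e-04]]
a [np.float64(0.2383367927555584), np.float64(0.20767508791165312)] 0.22300594033360577 mid offset normal to bar -0.20485989135244936 w 11.27926560035799
b [np.float64(-0.3010284323305994), np.float64(-0.2877300193245791)] -0.29437922582758924 mid offset normal to bar -0.49096237810898374 w 13.727071485850905
c [np.float64(-0.04794005447702432), np.float64(-0.05065662086061806)] -0.04929833766882119 mid offset normal to bar 0.35261670421270275 w 11.092839671660329
d [np.float64(-0.37261445263009385), np.float64(-0.3759459680484696)] -0.3742802103392817 mid offset normal to bar -0.17923196436455816 w 11.15953129740488
```

```bash
cat >> h.py <<'E'
K={'a':(.63068,.05642,.223),'b':(.51126,.06821,-.294),'c':(.49947,-.05121,-.049),'d':(.61889,-.06300,-.374)}
def rep(goal=None):
    s=manip.read_state(); T=s['tcp_rot']; yaw=np.arctan2(T[1,0],T[0,0])
    print('t',s['time_s'],'pos',s['ee_pos'].round(4),'yaw',round(yaw,4),'kyaw',round(yaw-np.pi/2,4),'F',s['force'].round(2),'M',s['wrist_torque'].round(4),'w',round(s['gripper_width'],4),'j6',s['joint_positions'][5].round(3))
    if goal is not None:
        x,y,z,ky=goal
        d=T.T@(np.array([x,y,z])-s['ee_pos'])*1e3
        print('shift mm',d.round(1),'turn',round(yaw-(ky+np.pi/2),4), '  z up at')
E
python3 - <<'E'
from h import *
rep((*K['a'][:2],.131,K['a'][2]))
E
```

```text
t 1.8167 pos [0.6408 0.0031 0.2707] yaw 1.3247 kyaw -0.2461 F [ 0.41 -0.33  0.85] M [ 0.1191 -0.1812 -0.0007] w 0.0425 j6 -1.403
shift mm [ 49.3 -22.6 139.7] turn -0.4691   z up at
```

Emit:
jog_arm:
  increments:
    - [35, 49.3, -22.6, 40, -0.47]
    - [35, 49.3, -22.6, 80, -0.47]
    - [35, 49.3, -22.6, 90, -0.47]
    - [35, 49.3, -22.6, 90, -0.47]
    - [35, 49.3, -22.6, 115, -0.47]
    - [35, 49.3, -22.6, 130, -0.47]
    - [35, 49.3, -22.6, 139, -0.47]
    - [35, 49.3, -22.6, 139, -0.47]
    - [35, 49.3, -22.6, 139, -0.47]

```text
time_s: 2.57
ee_pos: [0.6312, 0.0553, 0.1322]
tcp_rot: [[-0.209, 0.978, -0.001], [0.978, 0.209, 0.0], [0.0, -0.001, -1.0]]
force: [0.1, -0.7, 1.1]
gripper_width: 0.0332
```

Run:
```python
from h import *
rep((*K['a'][:2],.131,K['a'][2]))
```

```text
t 2.5667 pos [0.6312 0.0553 0.1322] yaw 1.7818 kyaw 0.211 F [ 0.12 -0.69  1.12] M [ 0.156  -0.1542  0.0286] w 0.0332 j6 -1.779
shift mm [ 1.2 -0.3  1.2] turn -0.012   z up at
```

Emit:
jog_arm:
  increments:
    - [35, 1.2, 0, 1, -0.012]
    - [0, 1.2, 0, 1, -0.012]
    - [0, 1.2, 0, 1, -0.012]
    - [0, 1.2, 0, 1, -0.012]
    - [0, 1.2, 0, 1, -0.012]
  newtons: 40

```text
time_s: 2.98
ee_pos: [0.6316, 0.0569, 0.1325]
tcp_rot: [[-0.222, 0.975, 0.001], [0.975, 0.222, 0.0], [0.0, 0.001, -1.0]]
force: [-0.1, -0.3, 1.3]
gripper_width: 0.0135
```

Run:
```python
from h import *
rep((*K['a'][:2],.131,K['a'][2]))
```

```text
t 2.9833 pos [0.6316 0.0569 0.1325] yaw 1.7947 kyaw 0.2239 F [-0.09 -0.3   1.28] M [ 0.1488 -0.0544  0.02  ] w 0.0135 j6 -1.79
shift mm [-0.2 -1.   1.5] turn 0.0009   z up at
```

Emit:
jog_arm:
  increments:
    - [0, 0, 0, 0, 0.12]
    - [0, 0, 0, 0, 0.12]
    - [0, 0, 0, 0, 0.12]

```text
time_s: 3.23
ee_pos: [0.6317, 0.0566, 0.1324]
tcp_rot: [[-0.107, 0.994, 0.001], [0.994, 0.107, -0.0], [-0.0, 0.001, -1.0]]
force: [-0.4, 0.3, 2.8]
gripper_width: 0.0138
```

```bash
python3 -c "
from h import *
rep()"
```

```text
t 3.2333 pos [0.6317 0.0566 0.1324] yaw 1.6775 kyaw 0.1067 F [-0.43  0.28  2.83] M [ 0.0094 -0.0422  0.0107] w 0.0138 j6 -1.673
```

Emit:
jog_arm:
  increments:
    - [0, 0, 0, 0, 0.12]
    - [0, 0, 0, 0, 0.12]
    - [0, 0, 0, 0, 0.12]

```text
time_s: 3.48
ee_pos: [0.6317, 0.0564, 0.1324]
tcp_rot: [[0.012, 1.0, 0.001], [1.0, -0.012, -0.001], [-0.001, 0.001, -1.0]]
force: [-0.5, -1.7, 4.6]
gripper_width: 0.0143
```

```bash
python3 -c "
from h import *
rep()"
```

```text
t 3.4833 pos [0.6317 0.0564 0.1324] yaw 1.559 kyaw -0.0118 F [-0.52 -1.72  4.64] M [-0.2135 -0.0124 -0.0178] w 0.0143 j6 -1.554
```

Emit:
jog_arm:
  increments:
    - [0, 0, 0, -0.5, 0.12]
    - [0, 0, 0, -0.5, 0.12]
    - [0, 0, 0, -0.5, 0.12]

```text
time_s: 3.73
ee_pos: [0.6317, 0.0562, 0.1325]
tcp_rot: [[0.131, 0.991, 0.001], [0.991, -0.131, -0.001], [-0.001, 0.001, -1.0]]
force: [1.4, -4.1, 1.8]
gripper_width: 0.014
```

```bash
python3 -c "
from h import *
rep()"
```

```text
t 3.7333 pos [0.6317 0.0562 0.1325] yaw 1.4397 kyaw -0.1311 F [ 1.44 -4.09  1.79] M [-0.4969 -0.3101 -0.053 ] w 0.014 j6 -1.435
```

Emit:
jog_arm:
  increments:
    - [0, 0, 0, 0, 0.12]
    - [0, 0, 0, 0, 0.12]
    - [0, 0, 0, 0, 0.12]

```text
time_s: 3.98
ee_pos: [0.6316, 0.0559, 0.1325]
tcp_rot: [[0.248, 0.969, 0.001], [0.969, -0.248, -0.001], [-0.001, 0.001, -1.0]]
force: [0.7, -4.8, 3.4]
gripper_width: 0.014
```

```bash
python3 -c "
from h import *
rep()"
```

```text
t 3.9833 pos [0.6316 0.0559 0.1325] yaw 1.3204 kyaw -0.2504 F [ 0.69 -4.77  3.45] M [-0.7743 -0.2969 -0.0178] w 0.014 j6 -1.316
```

Emit:
jog_arm:
  increments:
    - [0, -1.2, 0, -0.4, 0.12]
    - [0, -1.2, 0, -0.4, 0.12]
    - [0, -1.2, 0, -0.4, 0.12]

```text
time_s: 4.23
ee_pos: [0.6315, 0.0556, 0.1325]
tcp_rot: [[0.362, 0.932, 0.002], [0.932, -0.362, 0.0], [0.001, 0.001, -1.0]]
force: [3.7, -2.0, -0.4]
gripper_width: 0.0139
```

```bash
python3 -c "
from h import *
rep()"
```

```text
t 4.2333 pos [0.6315 0.0556 0.1325] yaw 1.2006 kyaw -0.3702 F [ 3.72 -2.05 -0.36] M [-0.2748 -0.8246 -0.0629] w 0.0139 j6 -1.198
```

Emit:
jog_arm:
  increments:
    - [0, -0.2, 0, 0, 0.12]
    - [0, -0.2, 0, 0, 0.12]
    - [0, -0.2, 0, 0, 0.12]

```text
time_s: 4.48
ee_pos: [0.6314, 0.0554, 0.1325]
tcp_rot: [[0.471, 0.882, 0.001], [0.882, -0.471, 0.0], [0.001, 0.001, -1.0]]
force: [4.6, -1.6, -0.9]
gripper_width: 0.0137
```

```bash
python3 -c "
from h import *
rep()"
```

```text
t 4.4833 pos [0.6314 0.0554 0.1325] yaw 1.0808 kyaw -0.49 F [ 4.6  -1.63 -0.92] M [-0.348  -0.9846 -0.0693] w 0.0137 j6 -1.078
```

Emit:
jog_arm:
  increments:
    - [0, -0.2, 1.2, 0.2, 0.05]
    - [0, -0.2, 1.2, 0.2, 0.05]
    - [0, -0.2, 1.2, 0.2, 0.05]

```text
time_s: 4.73
ee_pos: [0.6314, 0.0553, 0.1325]
tcp_rot: [[0.515, 0.857, -0.001], [0.857, -0.515, 0.001], [0.0, -0.002, -1.0]]
force: [-0.5, 0.1, 3.1]
gripper_width: 0.0139
```

```bash
python3 -c "
from h import *
rep()"
```

```text
t 4.7333 pos [0.6314 0.0553 0.1325] yaw 1.0294 kyaw -0.5414 F [-0.53  0.11  3.12] M [ 0.092  -0.1125 -0.1286] w 0.0139 j6 -1.028
```

Run:
```python
from h import *
s=manip.read_state(); print(s['effort'].round(4),s['qd'].round(4)); 
im=cams.capture('wrist')[:,:,::-1]; cv2.imwrite('pics/w1.png',im)
rep(); s=manip.read_state(); print(s['effort'].round(4))
```

```text
[ -0.4618 -39.3932 -32.3059  -0.1024  -0.0423  -0.0611] [-0.0015 -0.0014  0.0006 -0.0018 -0.0015  0.0137]
t 4.7833 pos [0.6314 0.0552 0.1325] yaw 1.0287 kyaw -0.5421 F [-0.92  0.56  3.04] M [ 0.118  -0.0081 -0.0576] w 0.0139 j6 -1.027
[ -0.6972 -39.2927 -32.3289  -0.1722  -0.1273  -0.054 ]
```

View pics/w1.png

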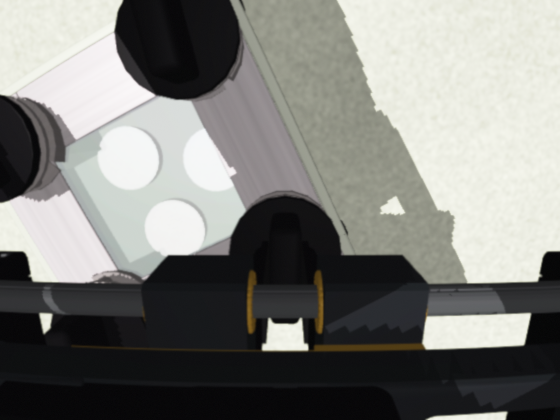

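Emit:
jog_arm:
  increments:
    - [0, 0, 0, 0, 0.04]
    - [0, -0.1, 0, 0, 0.08]

```text
time_s: 4.95
ee_pos: [0.6313, 0.0551, 0.1325]
tcp_rot: [[0.584, 0.812, -0.001], [0.812, -0.584, 0.001], [-0.0, -0.001, -1.0]]
force: [-1.3, 0.1, 3.7]
gripper_width: 0.0135
```

```bash
python3 -c "
from h import *
rep(); s=manip.read_state(); print(s['effort'].round(4),s['qd'][5])"
```

```text
t 4.95 pos [0.6313 0.0551 0.1325] yaw 0.9471 kyaw -0.6237 F [-1.31  0.09  3.67] M [ 0.168  -0.0069  0.2596] w 0.0135 j6 -0.945
[ -0.8468 -39.2095 -32.3309  -0.0773  -0.1556  -0.1612] 0.4753089365352407
```

Emit:
jog_arm:
  increments:
    - [0, 0, 0, 0, 0]
    - [0, 0, 0, 0, 0]

```text
time_s: 5.12
ee_pos: [0.6313, 0.0551, 0.1325]
tcp_rot: [[0.584, 0.812, -0.001], [0.812, -0.584, 0.001], [0.0, -0.002, -1.0]]
force: [-2.7, 0.9, 4.7]
gripper_width: 0.0135
```

```bash
python3 -c "
from h import *
rep(); s=manip.read_state(); print(s['effort'].round(4),s['qd'][5])"
```

```text
t 5.1167 pos [0.6313 0.0551 0.1325] yaw 0.9475 kyaw -0.6233 F [-2.67  0.94  4.68] M [ 0.2351  0.1665 -0.0135] w 0.0135 j6 -0.946
[ -1.1155 -38.7497 -32.4613  -0.4087  -0.4992  -0.0645] 0.006047190393959651
```

Emit:
jog_arm:
  increments:
    - [0, -0.1, -0.5, -0.7, 0.06]
    - [0, -0.1, -0.5, -0.7, 0.06]
    - [0, -0.1, -0.5, -0.7, 0.06]

```text
time_s: 5.37
ee_pos: [0.6312, 0.055, 0.1325]
tcp_rot: [[0.632, 0.775, -0.0], [0.775, -0.632, 0.001], [0.0, -0.001, -1.0]]
force: [0.9, 2.0, 0.4]
gripper_width: 0.0135
```

```bash
python3 -c "
from h import *
rep(); s=manip.read_state(); print(s['effort'].round(4),s['qd'][5])"
```

```text
t 5.3667 pos [0.6312 0.055  0.1325] yaw 0.8871 kyaw -0.6836 F [0.94 2.   0.38] M [ 0.2591 -0.3231 -0.1404] w 0.0135 j6 -0.885
[ -0.7054 -41.3832 -33.1622  -0.3486   0.4111  -0.0929] 0.003484659795164569
```

Emit:
jog_arm:
  increments:
    - [0, -0.1, 0, 0, 0.06]
    - [0, -0.1, 0, 0, 0.06]
    - [0, -0.1, 0, 0, 0.06]

```text
time_s: 5.62
ee_pos: [0.6311, 0.0549, 0.1326]
tcp_rot: [[0.677, 0.736, -0.0], [0.736, -0.677, 0.001], [0.0, -0.001, -1.0]]
force: [1.7, 2.2, 0.1]
gripper_width: 0.0135
```

```bash
python3 -c "
from h import *
rep(); s=manip.read_state(); print(s['effort'].round(4),s['qd'][5])"
```

```text
t 5.6167 pos [0.6311 0.0549 0.1326] yaw 0.8272 kyaw -0.7436 F [1.72 2.17 0.14] M [ 0.2741 -0.4502 -0.1284] w 0.0135 j6 -0.826
[ -1.0092 -41.9217 -33.5743  -0.4384   0.4768  -0.084 ] 0.002706503538892483
```

Emit:
jog_arm:
  increments:
    - [25, 0, 0, 0, 0]
    - [25, 0, 0, 0, 0]
    - [25, 0, 0, 0, 0]
    - [25, 0, 0, 0, 0]

```text
time_s: 5.95
ee_pos: [0.6311, 0.0545, 0.1329]
tcp_rot: [[0.678, 0.735, -0.001], [0.735, -0.678, -0.0], [-0.001, -0.0, -1.0]]
force: [0.0, 0.0, 0.8]
gripper_width: 0.0235
```

```bash
python3 -c "
from h import *
rep((.6296,.0563,.1315,-.7436)); s=manip.read_state(); print(s['effort'].round(4),s['qd'][5])
c=cams.get_calibration('wrist'); im=cams.capture('wrist')[:,:,::-1]; cv2.imwrite('pics/w2.png',im); rep()"
```

```text
t 5.95 pos [0.6311 0.0545 0.1329] yaw 0.8256 kyaw -0.7452 F [0.02 0.   0.8 ] M [ 0.0203 -0.1441  0.0101] w 0.0235 j6 -0.824
shift mm [ 0.3 -2.4  1.4] turn -0.0016   z up at
[ 1.24000e-02 -4.14730e+01 -3.37775e+01  2.43000e-02  8.99000e-02
 -5.60000e-03] 0.002662686964038687
t 6.0 pos [0.6312 0.0545 0.133 ] yaw 0.8254 kyaw -0.7454 F [-0.34 -0.3   0.05] M [ 0.1104 -0.1409  0.004 ] w 0.0232 j6 -0.824
```

View pics/w2.png

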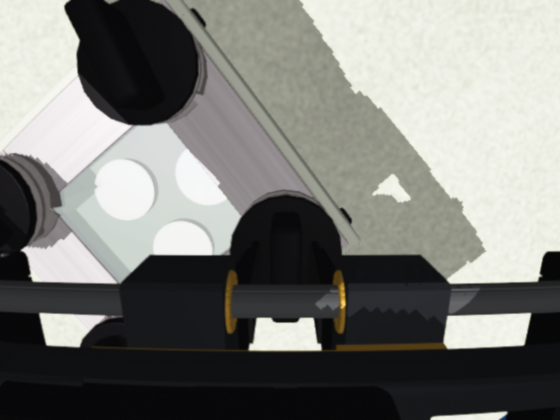

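Emit:
jog_arm:
  increments:
    - [25, 0.3, -2.3, 1, 0]
    - [25, 0.3, -2.3, 1, 0]
    - [25, 0.3, -2.3, 1, 0]
    - [0, 0.3, -2.3, 1, 0]
    - [0, 0.3, -2.3, 1, 0]
    - [0, 0.3, -2.3, 1, 0]

```text
time_s: 6.5
ee_pos: [0.6297, 0.0563, 0.1321]
tcp_rot: [[0.678, 0.735, -0.0], [0.735, -0.678, -0.0], [-0.001, -0.0, -1.0]]
force: [-1.1, -0.1, 0.2]
gripper_width: 0.0134
```

```bash
python3 -c "
from h import *
rep((.6296,.0563,.1315,-.7436)); s=manip.read_state(); print(s['effort'].round(4)[5],s['qd'][5])"
```

```text
t 6.5 pos [0.6297 0.0563 0.1321] yaw 0.8252 kyaw -0.7456 F [-1.11 -0.14  0.25] M [-0.0654 -0.0576  0.1466] w 0.0134 j6 -0.821
shift mm [-0.  -0.   0.6] turn -0.002   z up at
0.1567 -0.006021261339508352
```

Emit:
jog_arm:
  increments:
    - [0, 0, 0, 0, 0.03]

```text
time_s: 6.58
ee_pos: [0.6297, 0.0563, 0.1321]
tcp_rot: [[0.7, 0.714, -0.0], [0.714, -0.7, -0.0], [-0.001, 0.0, -1.0]]
force: [-1.7, 0.1, 1.7]
gripper_width: 0.0139
```

```bash
python3 -c "
from h import *
rep((.6296,.0563,.1315,-.7436)); s=manip.read_state(); print(s['effort'].round(4)[5],s['qd'][5])"
```

```text
t 6.5833 pos [0.6297 0.0563 0.1321] yaw 0.7953 kyaw -0.7755 F [-1.68  0.11  1.73] M [-0.0461 -0.0148  0.2791] w 0.0139 j6 -0.791
shift mm [-0.  -0.   0.6] turn -0.0319   z up at
-0.1941 0.3854783803709064
```

Emit:
jog_arm:
  increments:
    - [0, 0, 0, 0, 0]

```text
time_s: 6.67
ee_pos: [0.6297, 0.0563, 0.1321]
tcp_rot: [[0.701, 0.714, -0.0], [0.714, -0.701, -0.0], [-0.001, -0.0, -1.0]]
force: [-1.2, -0.1, -0.7]
gripper_width: 0.0138
```

```bash
python3 -c "
from h import *
rep((.6296,.0563,.1315,-.7436)); s=manip.read_state(); print(s['effort'].round(4)[5],s['qd'][5])"
```

```text
t 6.6667 pos [0.6297 0.0563 0.1321] yaw 0.7947 kyaw -0.7761 F [-1.21 -0.15 -0.73] M [-0.1491 -0.0484 -0.0292] w 0.0138 j6 -0.79
shift mm [-0.  -0.   0.6] turn -0.0325   z up at
0.1357 -0.027733559574731288
```

Emit:
jog_arm:
  increments:
    - [0, 0, 0, 0, 0]

```text
time_s: 6.75
ee_pos: [0.6296, 0.0563, 0.1321]
tcp_rot: [[0.7, 0.714, -0.0], [0.714, -0.7, -0.0], [-0.0, -0.0, -1.0]]
force: [-0.7, -0.2, 1.1]
gripper_width: 0.0138
```

```bash
python3 -c "
from h import *
rep((.6296,.0563,.1315,-.7436)); s=manip.read_state(); print(s['effort'].round(4)[5],s['qd'][5])"
```

```text
t 6.75 pos [0.6296 0.0563 0.1321] yaw 0.7954 kyaw -0.7754 F [-0.74 -0.25  1.06] M [-0.1188  0.0283 -0.108 ] w 0.0138 j6 -0.791
shift mm [-0.  -0.   0.6] turn -0.0318   z up at
-0.0429 -0.002464121994128179
```

Emit:
jog_arm:
  increments:
    - [30, 0, 0, 0, 0]
    - [30, 0, 0, 0, 0]
    - [30, 0, 0, -40, 0]
    - [30, -35, -4, -60, -0.12]
    - [30, -75, -8, -60, -0.24]
    - [30, -115, -13, -60, -0.36]
    - [30, -150, -16, -60, -0.48]
    - [30, -168.7, -18.4, -60, -0.6]
    - [30, -168.7, -18.4, -50, -0.7264]
    - [30, -168.7, -18.4, -25, -0.7264]
    - [30, -168.7, -18.4, 0, -0.7264]
    - [30, -168.7, -18.4, 0, -0.7264]
    - [30, -168.7, -18.4, 0, -0.7264]

```text
time_s: 7.83
ee_pos: [0.4975, -0.0508, 0.1309]
tcp_rot: [[0.049, 0.999, -0.003], [0.999, -0.049, 0.001], [0.001, -0.003, -1.0]]
force: [-0.0, -0.5, -0.2]
gripper_width: 0.0281
```

```bash
cat >> h.py <<'E'
K.update(a=(.6296,.0563,-.7755),b=(.5102,.0681,-.294),c=(.4984,-.0513,-.049),d=(.6178,-.0631,-.374))
E
python3 -c "
from h import *
rep((*K['c'][:2],.132,K['c'][2]))
im=cams.capture('wrist')[:,:,::-1]; cv2.imwrite('pics/w3.png',im); rep((*K['c'][:2],.132,K['c'][2]))"
```

```text
t 7.8333 pos [ 0.4975 -0.0508  0.1309] yaw 1.5214 kyaw -0.0494 F [-0.04 -0.5  -0.16] M [ 0.1082 -0.1352  0.0189] w 0.0281 j6 -1.731
shift mm [-0.4  1.  -1.1] turn -0.0004   z up at
t 7.8833 pos [ 0.4987 -0.0511  0.1326] yaw 1.5216 kyaw -0.0492 F [ 0.18  0.06 -0.35] M [ 0.0383 -0.1645  0.0043] w 0.0287 j6 -1.731
shift mm [-0.3 -0.3  0.6] turn -0.0002   z up at
```

View pics/w3.png

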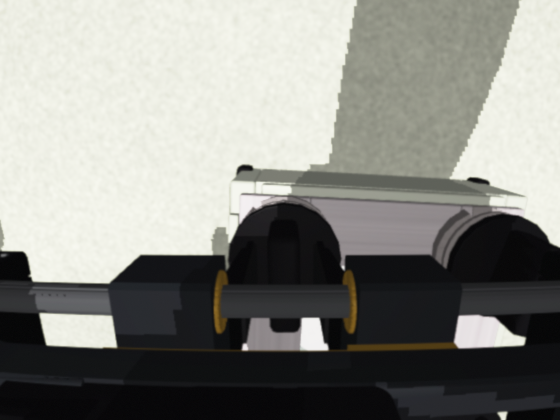

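Emit:
jog_arm:
  increments:
    - [0, 0, 0, 0, 0]
    - [0, 0, 0, 0, 0]
    - [0, 0, 0, 0, 0]
    - [0, 0, 0, 0, 0]

```text
time_s: 8.22
ee_pos: [0.4996, -0.0512, 0.1337]
tcp_rot: [[0.049, 0.999, 0.003], [0.999, -0.049, -0.001], [-0.0, 0.003, -1.0]]
force: [1.1, -0.3, 4.1]
gripper_width: 0.014
```

```bash
python3 -c "
from h import *
rep()"
```

```text
t 8.2167 pos [ 0.4996 -0.0512  0.1337] yaw 1.5216 kyaw -0.0492 F [ 1.09 -0.29  4.06] M [ 0.0781 -0.1358  0.0313] w 0.014 j6 -1.731
```

Emit:
jog_arm:
  increments:
    - [0, 0, 0, 0, 0.05]
    - [0, 0, 0, 0, 0.06]
    - [0, 0, 0, 0, 0.06]

```text
time_s: 8.47
ee_pos: [0.4996, -0.0513, 0.1337]
tcp_rot: [[0.109, 0.994, 0.003], [0.994, -0.109, -0.001], [-0.0, 0.003, -1.0]]
force: [0.2, 0.4, 5.4]
gripper_width: 0.0136
```

```bash
python3 -c "
from h import *
rep()"
```

```text
t 8.4667 pos [ 0.4996 -0.0513  0.1337] yaw 1.4619 kyaw -0.1089 F [0.23 0.35 5.38] M [ 0.047  -0.1178 -0.0305] w 0.0136 j6 -1.671
```

Emit:
jog_arm:
  increments:
    - [0, 0, 0, 0, 0.05]
    - [0, 0, 0, 0, 0.06]
    - [0, 0, 0, 0, 0.06]

```text
time_s: 8.72
ee_pos: [0.4996, -0.0514, 0.1337]
tcp_rot: [[0.168, 0.986, 0.003], [0.986, -0.168, -0.001], [-0.0, 0.003, -1.0]]
force: [0.2, -0.6, 6.3]
gripper_width: 0.0134
```

```bash
python3 -c "
from h import *
rep()"
```

```text
t 8.7167 pos [ 0.4996 -0.0514  0.1337] yaw 1.402 kyaw -0.1688 F [ 0.22 -0.62  6.28] M [-0.0071 -0.0715 -0.0169] w 0.0134 j6 -1.611
```

Emit:
jog_arm:
  increments:
    - [0, -0.1, 1, -1.5, 0.08]
    - [0, -0.1, 1, -1.5, 0.08]
    - [0, -0.1, 1, -1.5, 0.08]

```text
time_s: 8.97
ee_pos: [0.4996, -0.0515, 0.1337]
tcp_rot: [[0.245, 0.97, 0.0], [0.97, -0.245, -0.0], [-0.0, 0.0, -1.0]]
force: [-0.3, -1.9, 1.5]
gripper_width: 0.0138
```

```bash
python3 -c "
from h import *
rep()"
```

```text
t 8.9667 pos [ 0.4996 -0.0515  0.1337] yaw 1.3236 kyaw -0.2471 F [-0.31 -1.94  1.52] M [-0.0946 -0.1785 -0.0123] w 0.0138 j6 -1.533
```

Emit:
jog_arm:
  increments:
    - [0, -0.1, 0, 0, 0.08]
    - [0, -0.1, 0, 0, 0.08]
    - [0, -0.1, 0, 0, 0.08]

```text
time_s: 9.22
ee_pos: [0.4995, -0.0516, 0.1337]
tcp_rot: [[0.321, 0.947, 0.0], [0.947, -0.321, -0.0], [-0.0, 0.0, -1.0]]
force: [-0.8, -1.4, 2.6]
gripper_width: 0.0137
```

```bash
python3 -c "
from h import *
rep()"
```

```text
t 9.2167 pos [ 0.4995 -0.0516  0.1337] yaw 1.2444 kyaw -0.3264 F [-0.76 -1.4   2.6 ] M [-0.1244 -0.1818 -0.0281] w 0.0137 j6 -1.454
```

Emit:
jog_arm:
  increments:
    - [0, -0.1, 0, 0, 0.08]
    - [0, -0.1, 0, 0, 0.08]
    - [0, -0.1, 0, 0, 0.08]

```text
time_s: 9.47
ee_pos: [0.4995, -0.0517, 0.1337]
tcp_rot: [[0.395, 0.919, 0.0], [0.919, -0.395, -0.0], [-0.0, 0.0, -1.0]]
force: [-0.5, -1.6, 3.5]
gripper_width: 0.0139
```

```bash
python3 -c "
from h import *
rep()"
```

```text
t 9.4667 pos [ 0.4995 -0.0517  0.1337] yaw 1.1648 kyaw -0.406 F [-0.52 -1.6   3.51] M [-0.237  -0.1605 -0.0557] w 0.0139 j6 -1.375
```

Emit:
jog_arm:
  increments:
    - [0, 0, 0, -0.5, 0]

```text
time_s: 9.55
ee_pos: [0.4995, -0.0517, 0.1337]
tcp_rot: [[0.396, 0.918, 0.0], [0.918, -0.396, -0.0], [-0.0, 0.0, -1.0]]
force: [2.9, -2.5, -3.0]
gripper_width: 0.0141
```

```bash
python3 -c "
from h import *
rep()"
```

```text
t 9.55 pos [ 0.4995 -0.0517  0.1337] yaw 1.1639 kyaw -0.4069 F [ 2.92 -2.49 -3.01] M [-0.3561 -0.6232  0.0414] w 0.0141 j6 -1.374
```

Emit:
jog_arm:
  increments:
    - [0, -0.1, 0, 0, 0.06]
    - [0, -0.1, 0, 0, 0.06]
    - [0, -0.1, 0, 0, 0.06]

```text
time_s: 9.8
ee_pos: [0.4994, -0.0518, 0.1337]
tcp_rot: [[0.45, 0.893, 0.0], [0.893, -0.45, -0.0], [-0.0, 0.0, -1.0]]
force: [1.5, -2.2, -1.3]
gripper_width: 0.0137
```

```bash
python3 -c "
from h import *
rep()"
```

```text
t 9.8 pos [ 0.4994 -0.0518  0.1337] yaw 1.1039 kyaw -0.4669 F [ 1.48 -2.23 -1.34] M [-0.3391 -0.5278  0.0012] w 0.0137 j6 -1.314
```

Emit:
jog_arm:
  increments:
    - [0, 0, 0, 0, 0]

```text
time_s: 9.88
ee_pos: [0.4994, -0.0518, 0.1337]
tcp_rot: [[0.451, 0.893, 0.0], [0.893, -0.451, -0.0], [-0.0, 0.0, -1.0]]
force: [2.4, -1.5, -3.1]
gripper_width: 0.0138
```

```bash
python3 -c "
from h import *
rep()"
```

```text
t 9.8833 pos [ 0.4994 -0.0518  0.1337] yaw 1.1032 kyaw -0.4676 F [ 2.41 -1.45 -3.1 ] M [-0.3997 -0.6004  0.0413] w 0.0138 j6 -1.313
```

Emit:
jog_arm:
  increments:
    - [0, 0, 0, 0, 0.03]

```text
time_s: 9.97
ee_pos: [0.4995, -0.0518, 0.1338]
tcp_rot: [[0.478, 0.878, 0.0], [0.878, -0.478, -0.0], [-0.0, 0.0, -1.0]]
force: [2.0, -3.0, -2.1]
gripper_width: 0.0137
```

```bash
python3 -c "
from h import *
rep(); s=manip.read_state(); print(s['effort'].round(4)[5],s['qd'][5])"
```

```text
t 9.9667 pos [ 0.4995 -0.0518  0.1338] yaw 1.0726 kyaw -0.4982 F [ 2.01 -2.96 -2.07] M [-0.4174 -0.6121  0.0291] w 0.0137 j6 -1.283
-0.4676 0.38955426516054514
```

Emit:
jog_arm:
  increments:
    - [0, 0, 0, 0, 0.03]

```text
time_s: 10.05
ee_pos: [0.4994, -0.0518, 0.1338]
tcp_rot: [[0.505, 0.863, 0.0], [0.863, -0.505, -0.0], [-0.0, 0.0, -1.0]]
force: [2.0, -2.4, -2.4]
gripper_width: 0.0138
```

```bash
python3 -c "
from h import *
rep(); s=manip.read_state(); print(s['effort'].round(4)[5],s['qd'][5])"
```

```text
t 10.05 pos [ 0.4994 -0.0518  0.1338] yaw 1.0416 kyaw -0.5292 F [ 1.96 -2.44 -2.4 ] M [-0.4435 -0.5945  0.0712] w 0.0138 j6 -1.252
-0.2801 0.3565098331958514
```

Emit:
jog_arm:
  increments:
    - [0, 0, 0, 0.5, 0]

```text
time_s: 10.13
ee_pos: [0.4994, -0.0518, 0.1337]
tcp_rot: [[0.504, 0.864, -0.0], [0.864, -0.504, -0.0], [-0.0, 0.0, -1.0]]
force: [0.0, -1.8, 2.3]
gripper_width: 0.0138
```

```bash
python3 -c "
from h import *
rep(); s=manip.read_state(); print(s['effort'].round(4)[5],s['qd'][5])"
```

```text
t 10.1333 pos [ 0.4994 -0.0518  0.1337] yaw 1.0422 kyaw -0.5286 F [ 0.04 -1.8   2.3 ] M [-0.4246 -0.2258  0.0434] w 0.0138 j6 -1.252
0.1829 -0.03420983691775867
```

Emit:
jog_arm:
  increments:
    - [0, 0, 0, 0, 0]

```text
time_s: 10.22
ee_pos: [0.4994, -0.0518, 0.1337]
tcp_rot: [[0.504, 0.864, 0.0], [0.864, -0.504, -0.0], [-0.0, 0.0, -1.0]]
force: [0.8, -2.6, 0.8]
gripper_width: 0.0136
```

```bash
python3 -c "
from h import *
rep(); s=manip.read_state(); print(s['effort'].round(4)[5],s['qd'][5])"
```

```text
t 10.2167 pos [ 0.4994 -0.0518  0.1337] yaw 1.043 kyaw -0.5278 F [ 0.77 -2.64  0.75] M [-0.5331 -0.3479 -0.0343] w 0.0136 j6 -1.253
-0.0024 0.002613167772833155
```

Emit:
jog_arm:
  increments:
    - [0, -0.1, 0, 0, 0.03]
    - [0, -0.1, 0, 0, 0.06]

```text
time_s: 10.38
ee_pos: [0.4994, -0.0519, 0.1337]
tcp_rot: [[0.556, 0.831, 0.0], [0.831, -0.556, -0.0], [-0.0, 0.0, -1.0]]
force: [0.1, -4.1, 0.6]
gripper_width: 0.0138
```

```bash
python3 -c "
from h import *
rep(); s=manip.read_state(); print(s['effort'].round(4)[5],s['qd'][5])"
```

```text
t 10.3833 pos [ 0.4994 -0.0519  0.1337] yaw 0.9816 kyaw -0.5892 F [ 0.11 -4.12  0.6 ] M [-0.458  -0.3491  0.0804] w 0.0138 j6 -1.192
-0.2648 0.3605311402144453
```

Emit:
jog_arm:
  increments:
    - [0, -0.1, 0, 0, 0.03]
    - [0, -0.1, 0, 0, 0.06]

```text
time_s: 10.55
ee_pos: [0.4993, -0.052, 0.1337]
tcp_rot: [[0.605, 0.797, 0.0], [0.797, -0.605, -0.0], [-0.0, 0.0, -1.0]]
force: [0.2, -2.3, 0.7]
gripper_width: 0.0141
```

```bash
python3 -c "
from h import *
rep(); s=manip.read_state(); print(s['effort'].round(4)[5],s['qd'][5])"
```

```text
t 10.55 pos [ 0.4993 -0.052   0.1337] yaw 0.9216 kyaw -0.6492 F [ 0.22 -2.31  0.69] M [-0.5039 -0.3674  0.0498] w 0.0141 j6 -1.132
-0.2287 0.3551869171766728
```

Emit:
jog_arm:
  increments:
    - [0, 0, 0, 0, 0]
    - [0, 0, 0, 0, 0]

```text
time_s: 10.72
ee_pos: [0.4993, -0.052, 0.1337]
tcp_rot: [[0.604, 0.797, 0.0], [0.797, -0.604, -0.0], [-0.0, 0.0, -1.0]]
force: [0.2, -4.0, 0.3]
gripper_width: 0.0137
```

```bash
python3 -c "
from h import *
rep(); s=manip.read_state(); print(s['effort'].round(4)[5],s['qd'][5])"
```

```text
t 10.7167 pos [ 0.4993 -0.052   0.1337] yaw 0.9229 kyaw -0.6479 F [ 0.22 -3.97  0.28] M [-0.5471 -0.3576  0.0018] w 0.0137 j6 -1.133
-0.0204 0.0029774710725531143
```

Emit:
jog_arm:
  increments:
    - [0, -0.1, 0, 0, 0.03]
    - [0, -0.1, 0, 0, 0.06]

```text
time_s: 10.88
ee_pos: [0.4993, -0.052, 0.1337]
tcp_rot: [[0.651, 0.759, 0.0], [0.759, -0.651, -0.0], [-0.0, 0.0, -1.0]]
force: [1.0, -3.4, 0.8]
gripper_width: 0.0137
```

```bash
python3 -c "
from h import *
rep(); s=manip.read_state(); print(s['effort'].round(4)[5],s['qd'][5])"
```

```text
t 10.8833 pos [ 0.4993 -0.052   0.1337] yaw 0.8617 kyaw -0.7091 F [ 0.97 -3.43  0.78] M [-0.5051 -0.3785  0.0516] w 0.0137 j6 -1.072
-0.2201 0.3577272881366861
```

Emit:
jog_arm:
  increments:
    - [0, -0.1, 0, 0, 0.03]
    - [0, -0.1, 0, 0, 0.06]

```text
time_s: 11.05
ee_pos: [0.4992, -0.0521, 0.1337]
tcp_rot: [[0.695, 0.719, 0.0], [0.719, -0.695, -0.0], [-0.0, 0.0, -1.0]]
force: [0.6, -2.5, 1.6]
gripper_width: 0.0142
```

```bash
python3 -c "
from h import *
rep(); s=manip.read_state(); print(s['effort'].round(4)[5],s['qd'][5])"
```

```text
t 11.05 pos [ 0.4992 -0.0521  0.1337] yaw 0.8018 kyaw -0.769 F [ 0.6  -2.53  1.64] M [-0.5423 -0.3275  0.1248] w 0.0142 j6 -1.012
-0.1683 0.35348048588498904
```

Emit:
jog_arm:
  increments:
    - [0, 0, 0, 0, 0]
    - [0, 0, 0, 0, 0]

```text
time_s: 11.22
ee_pos: [0.4992, -0.0521, 0.1338]
tcp_rot: [[0.695, 0.719, 0.0], [0.719, -0.695, -0.0], [-0.0, 0.0, -1.0]]
force: [0.0, -3.3, 0.2]
gripper_width: 0.0138
```

```bash
python3 -c "
from h import *
rep(); s=manip.read_state(); print(s['effort'].round(4)[5],s['qd'][5])"
```

```text
t 11.2167 pos [ 0.4992 -0.0521  0.1338] yaw 0.8028 kyaw -0.768 F [ 0.04 -3.27  0.22] M [-0.5848 -0.3471 -0.0499] w 0.0138 j6 -1.014
-0.0211 0.002496559097154332
```

Emit:
jog_arm:
  increments:
    - [0, -0.1, 0, 0, 0.03]
    - [0, -0.1, 0, 0, 0.06]

```text
time_s: 11.38
ee_pos: [0.4992, -0.0521, 0.1337]
tcp_rot: [[0.737, 0.676, 0.0], [0.676, -0.737, -0.0], [-0.0, 0.0, -1.0]]
force: [1.2, -3.3, 0.8]
gripper_width: 0.0138
```

```bash
python3 -c "
from h import *
rep(); s=manip.read_state(); print(s['effort'].round(4)[5],s['qd'][5])"
```

```text
t 11.3833 pos [ 0.4992 -0.0521  0.1337] yaw 0.7418 kyaw -0.829 F [ 1.23 -3.31  0.83] M [-0.5088 -0.3212  0.1421] w 0.0138 j6 -0.953
-0.1648 0.35945895953884455
```

Emit:
jog_arm:
  increments:
    - [0, 0, 0, 0, 0]
    - [0, 0, 0, 0, 0]

```text
time_s: 11.55
ee_pos: [0.4992, -0.0521, 0.1338]
tcp_rot: [[0.737, 0.676, 0.0], [0.676, -0.737, -0.0], [0.0, 0.0, -1.0]]
force: [0.2, -3.3, 0.8]
gripper_width: 0.0137
```

```bash
python3 -c "
from h import *
rep(); s=manip.read_state(); print(s['effort'].round(4)[5],s['qd'][5])"
```

```text
t 11.55 pos [ 0.4992 -0.0521  0.1338] yaw 0.7428 kyaw -0.828 F [ 0.25 -3.27  0.85] M [-0.5936 -0.3102 -0.0108] w 0.0137 j6 -0.954
-0.0336 -0.0005137777309773004
```

Emit:
jog_arm:
  increments:
    - [0, -0.1, 0, 0, 0.03]
    - [0, -0.1, 0, 0, 0.06]

```text
time_s: 11.72
ee_pos: [0.4991, -0.0522, 0.1337]
tcp_rot: [[0.776, 0.63, 0.0], [0.63, -0.776, -0.0], [0.0, 0.0, -1.0]]
force: [-0.9, -3.4, 0.8]
gripper_width: 0.0138
```

```bash
python3 -c "
from h import *
rep(); s=manip.read_state(); print(s['effort'].round(4)[5],s['qd'][5])"
```

```text
t 11.7167 pos [ 0.4991 -0.0522  0.1337] yaw 0.6818 kyaw -0.889 F [-0.87 -3.35  0.8 ] M [-0.5589 -0.3213  0.1389] w 0.0138 j6 -0.893
-0.1507 0.35717684491455975
```

Emit:
jog_arm:
  increments:
    - [0, 0, 0, 0, 0]
    - [0, 0, 0, 0, 0]

```text
time_s: 11.88
ee_pos: [0.4991, -0.0522, 0.1337]
tcp_rot: [[0.776, 0.631, 0.0], [0.631, -0.776, -0.0], [0.0, 0.0, -1.0]]
force: [0.8, -3.6, 2.6]
gripper_width: 0.0138
```

```bash
python3 -c "
from h import *
rep(); s=manip.read_state(); print(s['effort'].round(4)[5],s['qd'][5])"
```

```text
t 11.8833 pos [ 0.4991 -0.0522  0.1337] yaw 0.6826 kyaw -0.8881 F [ 0.76 -3.57  2.64] M [-0.6381 -0.2627 -0.0438] w 0.0138 j6 -0.894
-0.0407 0.00012707272302070471
```

Emit:
jog_arm:
  increments:
    - [0, -0.1, 0.3, 0, 0.03]
    - [0, -0.1, 0.3, 0, 0.06]

```text
time_s: 12.05
ee_pos: [0.4991, -0.0523, 0.1337]
tcp_rot: [[0.813, 0.582, -0.0], [0.582, -0.813, 0.0], [-0.0, -0.0, -1.0]]
force: [-0.3, -2.2, 1.9]
gripper_width: 0.0137
```

```bash
python3 -c "
from h import *
rep(); s=manip.read_state(); print(s['effort'].round(4)[5],s['qd'][5])"
```

```text
t 12.05 pos [ 0.4991 -0.0523  0.1337] yaw 0.6218 kyaw -0.949 F [-0.34 -2.16  1.91] M [-0.4198 -0.1878  0.1931] w 0.0137 j6 -0.833
-0.1241 0.35689569451584185
```

Emit:
jog_arm:
  increments:
    - [0, 0, 0, 0, 0]
    - [0, 0, 0, 0, 0]

```text
time_s: 12.22
ee_pos: [0.4991, -0.0523, 0.1338]
tcp_rot: [[0.812, 0.583, -0.0], [0.583, -0.812, 0.0], [0.0, -0.0, -1.0]]
force: [-1.6, -1.6, 3.7]
gripper_width: 0.0139
```

```bash
python3 -c "
from h import *
rep(); s=manip.read_state(); print(s['effort'].round(4)[5],s['qd'][5])"
```

```text
t 12.2167 pos [ 0.4991 -0.0523  0.1338] yaw 0.6226 kyaw -0.9482 F [-1.59 -1.58  3.75] M [-0.4122 -0.1095 -0.0335] w 0.0139 j6 -0.834
-0.032 0.00203823070909594
```

Emit:
jog_arm:
  increments:
    - [0, -0.1, 0, 0, 0.03]
    - [0, -0.1, 0, 0, 0.06]

```text
time_s: 12.38
ee_pos: [0.499, -0.0523, 0.1338]
tcp_rot: [[0.846, 0.533, -0.0], [0.533, -0.846, 0.0], [0.0, -0.0, -1.0]]
force: [-1.0, -1.8, 3.5]
gripper_width: 0.0136
```

```bash
python3 -c "
from h import *
rep(); s=manip.read_state(); print(s['effort'].round(4)[5],s['qd'][5])"
```

```text
t 12.3833 pos [ 0.499  -0.0523  0.1338] yaw 0.5619 kyaw -1.0089 F [-1.   -1.79  3.53] M [-0.3748 -0.1245  0.1976] w 0.0136 j6 -0.774
-0.0989 0.3581977782396316
```

Emit:
jog_arm:
  increments:
    - [0, 0, 0, 0, 0]
    - [0, 0, 0, 0, 0]

```text
time_s: 12.55
ee_pos: [0.499, -0.0523, 0.1338]
tcp_rot: [[0.846, 0.533, -0.0], [0.533, -0.846, 0.0], [0.0, -0.0, -1.0]]
force: [1.0, -2.1, 4.3]
gripper_width: 0.0135
```

```bash
python3 -c "
from h import *
rep(); s=manip.read_state(); print(s['effort'].round(4)[5],s['qd'][5])"
```

```text
t 12.55 pos [ 0.499  -0.0523  0.1338] yaw 0.5626 kyaw -1.0082 F [ 0.96 -2.1   4.3 ] M [-0.355  -0.0415  0.0108] w 0.0135 j6 -0.774
-0.0355 0.0029760114674812856
```

Emit:
jog_arm:
  increments:
    - [0, -0.1, 0, 0, 0.03]
    - [0, -0.1, 0, 0, 0.06]

```text
time_s: 12.72
ee_pos: [0.4989, -0.0524, 0.1338]
tcp_rot: [[0.877, 0.481, -0.0], [0.481, -0.877, 0.0], [0.0, -0.0, -1.0]]
force: [-0.7, -1.7, 3.1]
gripper_width: 0.0138
```

```bash
python3 -c "
from h import *
rep(); s=manip.read_state(); print(s['effort'].round(4)[5],s['qd'][5])"
```

```text
t 12.7167 pos [ 0.4989 -0.0524  0.1338] yaw 0.5018 kyaw -1.069 F [-0.71 -1.66  3.09] M [-0.3258 -0.0492  0.2733] w 0.0138 j6 -0.714
-0.0698 0.35857599373032345
```

Emit:
jog_arm:
  increments:
    - [0, 0, 0, 0, 0]
    - [0, 0, 0, 0, 0]

```text
time_s: 12.88
ee_pos: [0.499, -0.0523, 0.1338]
tcp_rot: [[0.876, 0.482, -0.0], [0.482, -0.876, 0.0], [0.0, -0.0, -1.0]]
force: [-2.4, -1.3, 4.6]
gripper_width: 0.0139
```

```bash
python3 -c "
from h import *
rep(); s=manip.read_state(); print(s['effort'].round(4)[5],s['qd'][5])"
```

```text
t 12.8833 pos [ 0.499  -0.0523  0.1338] yaw 0.5026 kyaw -1.0682 F [-2.4  -1.34  4.64] M [-0.2953 -0.0513 -0.0215] w 0.0139 j6 -0.715
-0.0091 0.0017683320710920457
```

Emit:
jog_arm:
  increments:
    - [30, 0, 0, 0, 0]
    - [30, 0, 0, 0, 0]
    - [30, 0, 0, -40, 0]
    - [30, 14, -20, -60, -0.12]
    - [30, 28, -42, -60, -0.24]
    - [30, 43, -64, -60, -0.36]
    - [30, 58, -86, -60, -0.48]
    - [30, 67.8, -100.1, -60, -0.6]
    - [30, 67.8, -100.1, -45, -0.7242]
    - [30, 67.8, -100.1, -25, -0.7742]
    - [30, 67.8, -100.1, -10, -0.7742]
    - [30, 67.8, -100.1, 0, -0.7742]
    - [30, 67.8, -100.1, 0, -0.7742]
    - [30, 67.8, -100.1, 0, -0.7742]
    - [30, 67.8, -100.1, 0, -0.7742]

```text
time_s: 14.13
ee_pos: [0.5108, 0.0678, 0.1343]
tcp_rot: [[0.291, 0.957, 0.001], [0.957, -0.291, 0.0], [0.001, 0.001, -1.0]]
force: [-0.1, 0.2, -0.2]
gripper_width: 0.0286
```

```bash
cat >> h.py <<'E'
K.update(b=(.5102,.0677,-.294),c=(.4984,-.0517,-1.068),d=(.6178,-.0635,-.374))
def mv():
    s=manip.read_state(); M=s['wrist_torque'][2]; e=s['effort'][5]
    print('  M',M.round(3),'eff',e.round(3),'kin',((M+e+.31)/2).round(3),'qd6',s['qd'][5].round(3))
E
python3 -c "
from h import *
rep((*K['b'][:2],.132,K['b'][2]))
im=cams.capture('wrist')[:,:,::-1]; cv2.imwrite('pics/w4.png',im); rep((*K['b'][:2],.132,K['b'][2]))"
```

```text
t 14.1333 pos [0.5108 0.0678 0.1343] yaw 1.2754 kyaw -0.2954 F [-0.08  0.19 -0.18] M [ 0.1122 -0.1523  0.0061] w 0.0286 j6 -1.248
shift mm [-0.3 -0.6  2.3] turn -0.0014   z up at
t 14.1833 pos [0.5111 0.0678 0.1347] yaw 1.2754 kyaw -0.2954 F [-0.73  0.1   0.16] M [ 0.0668 -0.1921 -0.0276] w 0.0287 j6 -1.248
shift mm [-0.4 -0.8  2.7] turn -0.0014   z up at
```

View pics/w4.png

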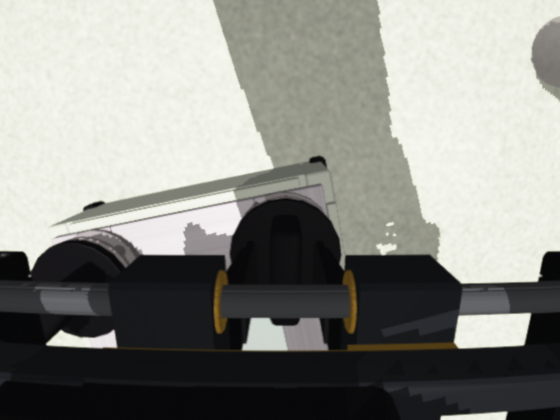

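Emit:
jog_arm:
  increments:
    - [30, -0.3, -0.7, 1.5, 0]
    - [30, -0.3, -0.7, 1.5, 0]
    - [20, -0.3, -0.7, 1.5, 0]
    - [0, -0.3, -0.7, 1.5, 0]
    - [0, -0.3, -0.7, 1.5, 0]
    - [0, -0.3, -0.7, 1.5, 0]

```text
time_s: 14.68
ee_pos: [0.5097, 0.0683, 0.1323]
tcp_rot: [[0.291, 0.957, 0.001], [0.957, -0.291, 0.001], [0.001, 0.0, -1.0]]
force: [1.3, 3.7, -0.6]
gripper_width: 0.0139
```

```bash
python3 -c "
from h import *
rep();mv()"
```

```text
t 14.6833 pos [0.5097 0.0683 0.1323] yaw 1.2754 kyaw -0.2954 F [ 1.29  3.68 -0.61] M [ 0.5461 -0.2163  0.0056] w 0.0139 j6 -1.248
  M 0.006 eff -0.004 kin 0.156 qd6 -0.0
```

Emit:
jog_arm:
  increments:
    - [0, 0, 0, 0, 0.03]
    - [0, 0, 0, 0, 0.06]

```text
time_s: 14.85
ee_pos: [0.5097, 0.0683, 0.1323]
tcp_rot: [[0.349, 0.937, 0.001], [0.937, -0.349, 0.001], [0.001, 0.0, -1.0]]
force: [0.5, 3.9, 0.8]
gripper_width: 0.014
```

```bash
python3 -c "
from h import *
rep();mv()"
```

```text
t 14.85 pos [0.5097 0.0683 0.1323] yaw 1.2143 kyaw -0.3565 F [0.55 3.87 0.76] M [ 0.5411 -0.1579  0.0094] w 0.014 j6 -1.186
  M 0.009 eff -0.289 kin 0.015 qd6 0.357
```

Emit:
jog_arm:
  increments:
    - [0, 0, 0, 0, 0]
    - [0, 0, 0, 0, 0.03]
    - [0, 0, 0, 0, 0.06]

```text
time_s: 15.1
ee_pos: [0.5098, 0.0683, 0.1323]
tcp_rot: [[0.404, 0.915, 0.001], [0.915, -0.404, 0.001], [0.001, 0.0, -1.0]]
force: [1.3, 3.9, 0.9]
gripper_width: 0.0138
```

```bash
python3 -c "
from h import *
rep();mv()"
```

```text
t 15.1 pos [0.5098 0.0683 0.1323] yaw 1.1551 kyaw -0.4157 F [1.35 3.94 0.89] M [ 0.6824 -0.2311  0.0011] w 0.0138 j6 -1.127
  M 0.001 eff -0.287 kin 0.012 qd6 0.357
```

Emit:
jog_arm:
  increments:
    - [0, 0, 0, 0, 0]
    - [0, 0, 0, 0, 0.03]
    - [0, 0, 0, 0, 0.06]

```text
time_s: 15.35
ee_pos: [0.5098, 0.0684, 0.1323]
tcp_rot: [[0.457, 0.889, 0.001], [0.889, -0.457, 0.001], [0.001, 0.0, -1.0]]
force: [-0.2, 4.5, -0.0]
gripper_width: 0.0141
```

```bash
python3 -c "
from h import *
rep();mv()"
```

```text
t 15.35 pos [0.5098 0.0684 0.1323] yaw 1.0956 kyaw -0.4752 F [-0.2   4.53 -0.02] M [ 0.7566 -0.2182 -0.0454] w 0.0141 j6 -1.068
  M -0.045 eff -0.287 kin -0.011 qd6 0.357
```

Emit:
jog_arm:
  increments:
    - [0, 0, 0, 0, 0]
    - [0, 0, 0, 0, 0.03]
    - [0, 0, 0, 0, 0.06]

```text
time_s: 15.6
ee_pos: [0.5098, 0.0684, 0.1323]
tcp_rot: [[0.51, 0.86, 0.001], [0.86, -0.51, 0.001], [0.002, -0.0, -1.0]]
force: [1.1, 4.5, 0.9]
gripper_width: 0.0139
```

```bash
python3 -c "
from h import *
rep();mv()"
```

```text
t 15.6 pos [0.5098 0.0684 0.1323] yaw 1.036 kyaw -0.5348 F [1.09 4.52 0.92] M [ 0.8749 -0.3064  0.0417] w 0.0139 j6 -1.008
  M 0.042 eff -0.287 kin 0.032 qd6 0.359
```

Emit:
jog_arm:
  increments:
    - [0, 0.7, 0, 0, 0]
    - [0, 0.7, 0, 0, 0.03]
    - [0, 0.7, 0, 0, 0.06]

```text
time_s: 15.85
ee_pos: [0.5098, 0.0684, 0.1323]
tcp_rot: [[0.56, 0.829, -0.0], [0.829, -0.56, -0.0], [-0.0, -0.0, -1.0]]
force: [-0.8, 2.9, 1.7]
gripper_width: 0.0136
```

```bash
python3 -c "
from h import *
rep();mv()"
```

```text
t 15.85 pos [0.5098 0.0684 0.1323] yaw 0.9764 kyaw -0.5944 F [-0.83  2.89  1.74] M [ 0.5642 -0.0411  0.0335] w 0.0136 j6 -0.947
  M 0.034 eff -0.287 kin 0.028 qd6 0.359
```

Emit:
jog_arm:
  increments:
    - [0, 0, 0, 0, 0]
    - [0, 0, 0, 0, 0.03]
    - [0, 0, 0, 0, 0.06]

```text
time_s: 16.1
ee_pos: [0.5098, 0.0684, 0.1323]
tcp_rot: [[0.609, 0.794, -0.0], [0.794, -0.609, 0.0], [-0.0, -0.0, -1.0]]
force: [-1.6, 2.4, 2.8]
gripper_width: 0.0136
```

```bash
python3 -c "
from h import *
rep();mv()"
```

```text
t 16.1 pos [0.5098 0.0684 0.1323] yaw 0.9166 kyaw -0.6542 F [-1.6   2.4   2.82] M [ 0.6249 -0.0358  0.0045] w 0.0136 j6 -0.888
  M 0.005 eff -0.288 kin 0.013 qd6 0.36
```

Emit:
jog_arm:
  increments:
    - [0, 0, 0, 0, 0]
    - [0, 0, 0, 0, 0.03]
    - [0, 0, 0, 0, 0.06]

```text
time_s: 16.35
ee_pos: [0.5098, 0.0684, 0.1323]
tcp_rot: [[0.655, 0.756, -0.0], [0.756, -0.655, 0.0], [-0.0, -0.0, -1.0]]
force: [-1.9, 3.1, 3.4]
gripper_width: 0.0141
```

```bash
python3 -c "
from h import *
rep();mv()"
```

```text
t 16.35 pos [0.5098 0.0684 0.1323] yaw 0.8567 kyaw -0.7141 F [-1.89  3.13  3.36] M [0.5799 0.08   0.0651] w 0.0141 j6 -0.828
  M 0.065 eff -0.288 kin 0.043 qd6 0.358
```

Emit:
jog_arm:
  increments:
    - [0, 0, 0, 0, 0]
    - [0, 0, 0, 0, 0.03]
    - [0, 0, 0, 0, 0.06]

```text
time_s: 16.6
ee_pos: [0.5099, 0.0685, 0.1323]
tcp_rot: [[0.699, 0.715, -0.0], [0.715, -0.699, 0.0], [0.0, -0.0, -1.0]]
force: [-1.2, 3.6, 3.7]
gripper_width: 0.0137
```

```bash
python3 -c "
from h import *
rep();mv()"
```

```text
t 16.6 pos [0.5099 0.0685 0.1323] yaw 0.7967 kyaw -0.7741 F [-1.18  3.57  3.68] M [0.5878 0.0726 0.0319] w 0.0137 j6 -0.768
  M 0.032 eff -0.288 kin 0.027 qd6 0.357
```

Emit:
jog_arm:
  increments:
    - [0, 0, 0, 0, 0]
    - [0, 0, 0, 0, 0.03]
    - [0, 0, 0, 0, 0.06]

```text
time_s: 16.85
ee_pos: [0.5099, 0.0685, 0.1323]
tcp_rot: [[0.741, 0.672, -0.0], [0.672, -0.741, 0.0], [-0.0, -0.0, -1.0]]
force: [-1.8, 2.6, 3.9]
gripper_width: 0.0141
```

```bash
python3 -c "
from h import *
rep();mv()"
```

```text
t 16.85 pos [0.5099 0.0685 0.1323] yaw 0.7368 kyaw -0.834 F [-1.76  2.64  3.9 ] M [ 0.6423  0.2083 -0.0196] w 0.0141 j6 -0.708
  M -0.02 eff -0.289 kin 0.001 qd6 0.359
```

Emit:
jog_arm:
  increments:
    - [0, 0, 0, 0, 0]
    - [0, 0, 0, 0, 0.03]
    - [0, 0, 0, 0, 0.06]

```text
time_s: 17.1
ee_pos: [0.5099, 0.0685, 0.1323]
tcp_rot: [[0.78, 0.626, -0.0], [0.626, -0.78, 0.0], [0.0, -0.0, -1.0]]
force: [-1.2, 3.5, 4.1]
gripper_width: 0.014
```

```bash
python3 -c "
from h import *
rep();mv()"
```

```text
t 17.1 pos [0.5099 0.0685 0.1323] yaw 0.6769 kyaw -0.8939 F [-1.25  3.52  4.15] M [0.695  0.1711 0.0022] w 0.014 j6 -0.648
  M 0.002 eff -0.285 kin 0.014 qd6 0.359
```

Emit:
jog_arm:
  increments:
    - [0, 0, 0, 0, 0]
    - [0, 0, 0, 0, 0.03]
    - [0, 0, 0, 0, 0.06]

```text
time_s: 17.35
ee_pos: [0.5099, 0.0685, 0.1323]
tcp_rot: [[0.816, 0.579, 0.0], [0.579, -0.816, 0.0], [0.0, -0.0, -1.0]]
force: [-2.2, 3.0, 4.1]
gripper_width: 0.0141
```

```bash
python3 -c "
from h import *
rep();mv()"
```

```text
t 17.35 pos [0.5099 0.0685 0.1323] yaw 0.6169 kyaw -0.9539 F [-2.16  2.96  4.11] M [0.7134 0.1636 0.0383] w 0.0141 j6 -0.588
  M 0.038 eff -0.27 kin 0.039 qd6 0.358
```

Emit:
jog_arm:
  increments:
    - [0, 0, 0, 0, 0]
    - [0, 0, 0, 0, 0.03]
    - [0, 0, 0, 0, 0.06]

```text
time_s: 17.6
ee_pos: [0.5099, 0.0685, 0.1323]
tcp_rot: [[0.849, 0.529, 0.0], [0.529, -0.849, 0.0], [0.0, -0.0, -1.0]]
force: [-2.4, 3.7, 3.4]
gripper_width: 0.0138
```

```bash
python3 -c "
from h import *
rep();mv()"
```

```text
t 17.6 pos [0.5099 0.0685 0.1323] yaw 0.557 kyaw -1.0138 F [-2.45  3.73  3.37] M [0.6502 0.2114 0.0579] w 0.0138 j6 -0.528
  M 0.058 eff -0.251 kin 0.058 qd6 0.356
```

Emit:
jog_arm:
  increments:
    - [0, 0, 0, 0, 0]
    - [0, 0, 0, 0, 0.03]
    - [0, 0, 0, 0, 0.06]

```text
time_s: 17.85
ee_pos: [0.51, 0.0685, 0.1323]
tcp_rot: [[0.879, 0.477, 0.0], [0.477, -0.879, 0.0], [0.0, -0.0, -1.0]]
force: [-2.6, 4.2, 3.8]
gripper_width: 0.0137
```

```bash
python3 -c "
from h import *
rep();mv()"
```

```text
t 17.85 pos [0.51   0.0685 0.1323] yaw 0.4971 kyaw -1.0737 F [-2.58  4.22  3.83] M [0.7008 0.243  0.0575] w 0.0137 j6 -0.468
  M 0.058 eff -0.217 kin 0.075 qd6 0.358
```

Emit:
jog_arm:
  increments:
    - [0, 0, 0, 0, 0]
    - [0, 0, 0, 0, 0.03]
    - [0, 0, 0, 0, 0.06]

```text
time_s: 18.1
ee_pos: [0.51, 0.0685, 0.1323]
tcp_rot: [[0.906, 0.423, 0.0], [0.423, -0.906, 0.0], [0.0, -0.0, -1.0]]
force: [-3.8, 5.2, 5.3]
gripper_width: 0.0136
```

```bash
python3 -c "
from h import *
rep();mv()"
```

```text
t 18.1 pos [0.51   0.0685 0.1323] yaw 0.4372 kyaw -1.1336 F [-3.77  5.16  5.25] M [0.7526 0.2147 0.1067] w 0.0136 j6 -0.408
  M 0.107 eff -0.198 kin 0.109 qd6 0.358
```

Emit:
jog_arm:
  increments:
    - [0, 0.5, -0.5, -0.5, 0]
    - [0, 0.5, -0.5, -0.5, 0.03]
    - [0, 0.5, -0.5, -0.5, 0.06]

```text
time_s: 18.35
ee_pos: [0.51, 0.0686, 0.1323]
tcp_rot: [[0.93, 0.368, -0.0], [0.368, -0.93, -0.001], [-0.001, 0.001, -1.0]]
force: [-1.7, 1.4, 3.7]
gripper_width: 0.014
```

```bash
python3 -c "
from h import *
rep();mv()"
```

```text
t 18.35 pos [0.51   0.0686 0.1323] yaw 0.3773 kyaw -1.1935 F [-1.66  1.43  3.71] M [0.3312 0.1738 0.1394] w 0.014 j6 -0.347
  M 0.139 eff -0.182 kin 0.134 qd6 0.357
```

Emit:
jog_arm:
  increments:
    - [0, 0, 0, 0, 0]
    - [0, 0, 0, 0, 0.02]
    - [0, 0, 0, 0, 0.05]
    - [0, 0, 0, 0, 0.05]

```text
time_s: 18.68
ee_pos: [0.51, 0.0686, 0.1323]
tcp_rot: [[0.947, 0.32, -0.0], [0.32, -0.947, -0.001], [-0.001, 0.001, -1.0]]
force: [-1.7, 0.7, 2.5]
gripper_width: 0.0137
```

```bash
python3 -c "
from h import *
rep();mv()"
```

```text
t 18.6833 pos [0.51   0.0686 0.1323] yaw 0.3259 kyaw -1.2449 F [-1.75  0.71  2.47] M [-0.0103  0.1559 -0.0283] w 0.0137 j6 -0.296
  M -0.028 eff 0.119 kin 0.201 qd6 -0.029
```

Emit:
jog_arm:
  increments:
    - [30, 0, 0, 0, 0]
    - [30, 0, 0, 0, 0]
    - [30, 0, 0, -40, 0]
    - [30, 25, 12, -60, -0.12]
    - [30, 60, 28, -60, -0.24]
    - [30, 92, 42, -60, -0.36]
    - [30, 109.3, 49.9, -60, -0.4694]
    - [30, 109.3, 49.9, -45, -0.4694]
    - [30, 109.3, 49.9, -22, -0.4694]
    - [30, 109.3, 49.9, -8, -0.4694]
    - [30, 109.3, 49.9, 0, -0.4694]
    - [30, 109.3, 49.9, 0, -0.4694]
    - [30, 109.3, 49.9, 0, -0.4694]
    - [30, 109.3, 49.9, 0, -0.4694]

```text
time_s: 19.85
ee_pos: [0.63, 0.0568, 0.1337]
tcp_rot: [[0.7, 0.714, 0.002], [0.714, -0.7, -0.0], [0.001, 0.001, -1.0]]
force: [-0.9, -0.6, 0.4]
gripper_width: 0.0288
```

```bash
python3 -c "
from h import *
rep((*K['a'][:2],.132,K['a'][2]))"
```

```text
t 19.85 pos [0.63   0.0568 0.1337] yaw 0.7949 kyaw -0.7759 F [-0.95 -0.59  0.39] M [ 0.0288 -0.196   0.0302] w 0.0288 j6 -0.79
shift mm [-0.6  0.1  1.7] turn -0.0004   z up at
```

Emit:
jog_arm:
  increments:
    - [15, -0.5, 0, 1, 0]
    - [15, -0.5, 0, 1, 0]
    - [0, -0.5, 0, 1, 0]
    - [0, -0.5, 0, 1, 0]
    - [0, -0.5, 0, 1, 0]
    - [0, -0.5, 0, 1, -0.06]
    - [0, -0.5, 0, 1, -0.12]
    - [0, -0.5, 0, 1, -0.18]
    - [0, -0.5, 0, 1, -0.24]
    - [0, -0.5, 0, 1, -0.3]
    - [0, -0.5, 0, 1, -0.3]
    - [0, -0.5, 0, 1, -0.3]
    - [0, -0.5, 0, 1, -0.3]

```text
time_s: 20.93
ee_pos: [0.6297, 0.0563, 0.1325]
tcp_rot: [[0.459, 0.888, 0.001], [0.888, -0.459, -0.0], [0.0, 0.001, -1.0]]
force: [-2.1, -1.0, 4.0]
gripper_width: 0.0138
```

```bash
python3 -c "
from h import *
rep();mv()"
```

```text
t 20.9333 pos [0.6297 0.0563 0.1325] yaw 1.0939 kyaw -0.4769 F [-2.13 -0.95  4.02] M [0.0196 0.1548 0.1437] w 0.0138 j6 -1.089
  M 0.144 eff 0.142 kin 0.298 qd6 -0.0
```

Emit:
jog_arm:
  increments:
    - [0, 0, 0, 0, 0.03]
    - [0, 0, 0, 0, 0.06]

```text
time_s: 21.1
ee_pos: [0.6297, 0.0563, 0.1325]
tcp_rot: [[0.513, 0.859, 0.001], [0.859, -0.513, -0.0], [0.0, 0.001, -1.0]]
force: [-2.2, -1.1, 4.8]
gripper_width: 0.0137
```

```bash
python3 -c "
from h import *
rep();mv()"
```

```text
t 21.1 pos [0.6297 0.0563 0.1325] yaw 1.0326 kyaw -0.5382 F [-2.15 -1.09  4.79] M [-0.0875  0.2174  0.1797] w 0.0137 j6 -1.028
  M 0.18 eff -0.129 kin 0.18 qd6 0.358
```

Emit:
jog_arm:
  increments:
    - [0, 0, 0, 0, 0]
    - [30, 0, 0, 0, 0]
    - [30, 0, 0, 0, 0]
    - [30, 0, 0, -40, 0]
    - [30, -35, -12, -60, 0.12]
    - [30, -73, -26, -60, 0.24]
    - [30, -111, -40, -60, 0.36]
    - [30, -145, -52, -60, 0.48]
    - [30, -160.1, -57.4, -55, 0.53]
    - [30, -160.1, -57.4, -40, 0.53]
    - [30, -160.1, -57.4, -20, 0.53]
    - [30, -160.1, -57.4, -8, 0.53]
    - [30, -160.1, -57.4, 0, 0.53]
    - [30, -160.1, -57.4, 0, 0.53]
    - [30, -160.1, -57.4, 0, 0.53]
    - [30, -160.1, -57.4, 0, 0.53]

```text
time_s: 22.43
ee_pos: [0.499, -0.0519, 0.1323]
tcp_rot: [[0.875, 0.484, 0.001], [0.484, -0.875, -0.0], [0.001, 0.001, -1.0]]
force: [-0.6, 0.5, 0.7]
gripper_width: 0.0287
```

```bash
python3 -c "
from h import *
rep((*K['c'][:2],.132,K['c'][2]))"
```

```text
t 22.4333 pos [ 0.499  -0.0519  0.1323] yaw 0.5053 kyaw -1.0655 F [-0.63  0.48  0.75] M [ 0.0222 -0.1351  0.041 ] w 0.0287 j6 -0.716
shift mm [-0.4 -0.5  0.3] turn 0.0025   z up at
```

Emit:
jog_arm:
  increments:
    - [15, -0.4, -0.4, 0, 0.002]
    - [15, -0.4, -0.4, 0, 0.002]
    - [0, -0.4, -0.4, 0, 0.002]
    - [0, -0.4, -0.4, 0, 0.002]
    - [0, -0.4, -0.4, 0, -0.05]
    - [0, -0.4, -0.4, 0, -0.1]
    - [0, -0.4, -0.4, 0, -0.15]
    - [0, -0.4, -0.4, 0, -0.18]
    - [0, -0.4, -0.4, 0, -0.18]
    - [0, -0.4, -0.4, 0, -0.18]
    - [0, -0.4, -0.4, 0, -0.18]

```text
time_s: 23.35
ee_pos: [0.4986, -0.0516, 0.1323]
tcp_rot: [[0.775, 0.632, 0.002], [0.632, -0.775, 0.0], [0.002, 0.001, -1.0]]
force: [3.7, 1.8, 1.6]
gripper_width: 0.0132
```

```bash
python3 -c "
from h import *
rep();mv()"
```

```text
t 23.35 pos [ 0.4986 -0.0516  0.1323] yaw 0.6846 kyaw -0.8862 F [3.73 1.84 1.55] M [ 0.4233 -0.8248  0.1073] w 0.0132 j6 -0.896
  M 0.107 eff 0.104 kin 0.261 qd6 -0.001
```

Emit:
jog_arm:
  increments:
    - [0, 0, 0, 0, 0.03]
    - [0, 0, 0, 0, 0.06]

```text
time_s: 23.52
ee_pos: [0.4986, -0.0517, 0.1323]
tcp_rot: [[0.812, 0.584, 0.002], [0.584, -0.812, 0.0], [0.002, 0.001, -1.0]]
force: [3.1, 3.0, 0.9]
gripper_width: 0.0138
```

```bash
python3 -c "
from h import *
rep();mv()"
```

```text
t 23.5167 pos [ 0.4986 -0.0517  0.1323] yaw 0.6235 kyaw -0.9473 F [3.15 2.99 0.88] M [ 0.4359 -0.7495  0.1965] w 0.0138 j6 -0.835
  M 0.196 eff -0.125 kin 0.191 qd6 0.358
```

Emit:
jog_arm:
  increments:
    - [0, 0, 0, 0, 0]
    - [30, 0, 0, 0, 0]
    - [30, 0, 0, 0, 0]
    - [30, 0, 0, -40, 0]
    - [30, 20, 18, -60, -0.12]
    - [30, 46, 41, -60, -0.24]
    - [30, 72, 64, -60, -0.36]
    - [30, 90, 79.6, -60, -0.48]
    - [30, 90, 79.6, -55, -0.5733]
    - [30, 90, 79.6, -40, -0.5733]
    - [30, 90, 79.6, -20, -0.5733]
    - [30, 90, 79.6, -8, -0.5733]
    - [30, 90, 79.6, 0, -0.5733]
    - [30, 90, 79.6, 0, -0.5733]
    - [30, 90, 79.6, 0, -0.5733]
    - [30, 90, 79.6, 0, -0.5733]

```text
time_s: 24.85
ee_pos: [0.6177, -0.0639, 0.1326]
tcp_rot: [[0.364, 0.931, 0.001], [0.931, -0.364, -0.0], [0.0, 0.001, -1.0]]
force: [0.1, -0.0, -1.0]
gripper_width: 0.028
```

```bash
cat >> h.py <<'E'
K['d']=(.618,-.0638,-.374)
E
python3 -c "
from h import *
rep((*K['d'][:2],.132,K['d'][2]))
im=cams.capture('wrist')[:,:,::-1]; cv2.imwrite('pics/w5.png',im)"
```

```text
t 24.85 pos [ 0.6177 -0.0639  0.1326] yaw 1.1984 kyaw -0.3724 F [ 0.07 -0.02 -0.98] M [ 0.0515 -0.1434  0.0171] w 0.028 j6 -1.388
shift mm [0.2 0.2 0.6] turn 0.0016   z up at
```

View pics/w5.png

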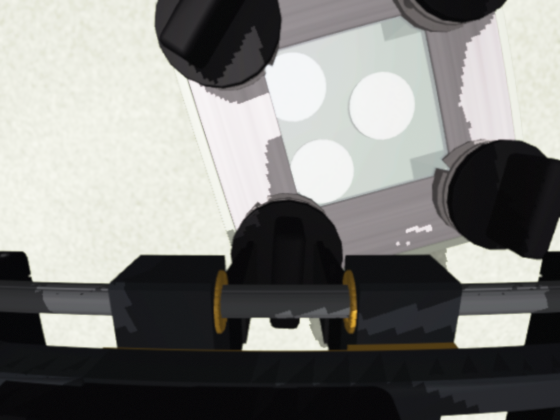

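Bar of d is centred between the fingers (≈288,260) and parallel to them; window looks intact. Grip and turn.

Emit:
jog_arm:
  increments:
    - [10, 0, 0, 0, 0]
    - [0, 0, 0, 0, 0]
    - [0, 0, 0, 0, 0]
    - [0, 0, 0, 0, 0]
    - [0, 0, 0, 0, 0.03]
    - [0, 0, 0, 0, 0.06]

```text
time_s: 25.4
ee_pos: [0.6177, -0.063, 0.1325]
tcp_rot: [[0.42, 0.907, 0.001], [0.907, -0.42, 0.001], [0.001, 0.001, -1.0]]
force: [-0.1, 2.5, 3.3]
gripper_width: 0.0139
```

```bash
python3 -c "
from h import *
rep();mv()"
```

```text
t 25.4 pos [ 0.6177 -0.063   0.1325] yaw 1.1371 kyaw -0.4337 F [-0.08  2.51  3.29] M [ 0.5893 -0.1182  0.0618] w 0.0139 j6 -1.326
  M 0.062 eff -0.289 kin 0.042 qd6 0.358
```

Emit:
jog_arm:
  increments:
    - [0, 0, 0, 0, 0]
    - [0, 0, 0, 0, 0.03]
    - [0, 0, 0, 0, 0.06]

```text
time_s: 25.65
ee_pos: [0.6177, -0.0631, 0.1324]
tcp_rot: [[0.473, 0.881, 0.001], [0.881, -0.473, 0.001], [0.001, 0.0, -1.0]]
force: [-0.4, 3.9, 2.7]
gripper_width: 0.0141
```

```bash
python3 -c "
from h import *
rep();mv()"
```

```text
t 25.65 pos [ 0.6177 -0.0631  0.1324] yaw 1.078 kyaw -0.4928 F [-0.38  3.94  2.71] M [ 0.772  -0.0759 -0.0378] w 0.0141 j6 -1.267
  M -0.038 eff -0.287 kin -0.008 qd6 0.358
```

Emit:
jog_arm:
  increments:
    - [0, 0, 0, 0, 0]
    - [0, 0, 0, 0, 0.03]
    - [0, 0, 0, 0, 0.06]

```text
time_s: 25.9
ee_pos: [0.6177, -0.0631, 0.1324]
tcp_rot: [[0.525, 0.851, 0.001], [0.851, -0.525, 0.001], [0.002, 0.0, -1.0]]
force: [-0.7, 4.8, 4.4]
gripper_width: 0.0137
```

```bash
python3 -c "
from h import *
rep();mv()"
```

```text
t 25.9 pos [ 0.6177 -0.0631  0.1324] yaw 1.0185 kyaw -0.5523 F [-0.67  4.77  4.39] M [ 0.8623 -0.0758  0.0179] w 0.0137 j6 -1.208
  M 0.018 eff -0.288 kin 0.02 qd6 0.36
```

Emit:
jog_arm:
  increments:
    - [0, 0, 0, 0, 0]
    - [0, 0, 0, 0, 0.03]
    - [0, 0, 0, 0, 0.06]

```text
time_s: 26.15
ee_pos: [0.6177, -0.0631, 0.1324]
tcp_rot: [[0.574, 0.819, 0.001], [0.819, -0.574, 0.001], [0.002, 0.0, -1.0]]
force: [-1.5, 5.8, 4.9]
gripper_width: 0.0137
```

```bash
python3 -c "
from h import *
rep();mv()"
```

```text
t 26.15 pos [ 0.6177 -0.0631  0.1324] yaw 0.9589 kyaw -0.6119 F [-1.49  5.8   4.91] M [ 0.9094 -0.0064  0.0123] w 0.0137 j6 -1.148
  M 0.012 eff -0.288 kin 0.017 qd6 0.359
```

Emit:
jog_arm:
  increments:
    - [0, 0.6, -0.4, -0.7, 0]
    - [0, 0.6, -0.4, -0.7, 0.03]
    - [0, 0.6, -0.4, -0.7, 0.06]

```text
time_s: 26.4
ee_pos: [0.6177, -0.063, 0.1324]
tcp_rot: [[0.622, 0.783, 0.001], [0.783, -0.622, -0.0], [0.001, 0.001, -1.0]]
force: [0.2, 2.2, 2.3]
gripper_width: 0.0134
```

```bash
python3 -c "
from h import *
rep();mv()"
```

```text
t 26.4 pos [ 0.6177 -0.063   0.1324] yaw 0.8991 kyaw -0.6717 F [0.21 2.15 2.31] M [ 0.6042 -0.3526  0.0147] w 0.0134 j6 -1.087
  M 0.015 eff -0.287 kin 0.019 qd6 0.357
```

Emit:
jog_arm:
  increments:
    - [0, 0, 0, 0, 0]
    - [0, 0, 0, 0, 0.03]
    - [0, 0, 0, 0, 0.06]

```text
time_s: 26.65
ee_pos: [0.6177, -0.0631, 0.1324]
tcp_rot: [[0.668, 0.744, 0.001], [0.744, -0.668, -0.0], [0.001, 0.001, -1.0]]
force: [1.2, 3.6, 2.5]
gripper_width: 0.0137
```

```bash
python3 -c "
from h import *
rep();mv()"
```

```text
t 26.65 pos [ 0.6177 -0.0631  0.1324] yaw 0.8392 kyaw -0.7316 F [1.24 3.62 2.49] M [ 0.6116 -0.3628  0.045 ] w 0.0137 j6 -1.027
  M 0.045 eff -0.288 kin 0.034 qd6 0.356
```

Emit:
jog_arm:
  increments:
    - [0, 0, 0, 0, 0]
    - [0, 0, 0, 0, 0.03]
    - [0, 0, 0, 0, 0.06]

```text
time_s: 26.9
ee_pos: [0.6177, -0.063, 0.1325]
tcp_rot: [[0.711, 0.703, 0.001], [0.703, -0.711, -0.0], [0.001, 0.001, -1.0]]
force: [1.0, 2.5, 2.2]
gripper_width: 0.0138
```

```bash
python3 -c "
from h import *
rep();mv()"
```

```text
t 26.9 pos [ 0.6177 -0.063   0.1325] yaw 0.7793 kyaw -0.7915 F [0.97 2.47 2.2 ] M [ 0.5597 -0.5222 -0.015 ] w 0.0138 j6 -0.968
  M -0.015 eff -0.288 kin 0.004 qd6 0.359
```

Emit:
jog_arm:
  increments:
    - [0, 0, 0, 0, 0]
    - [0, 0, 0, 0, 0.03]
    - [0, 0, 0, 0, 0.06]

```text
time_s: 27.15
ee_pos: [0.6177, -0.0631, 0.1324]
tcp_rot: [[0.752, 0.659, 0.001], [0.659, -0.752, -0.0], [0.001, 0.001, -1.0]]
force: [2.7, 4.0, 2.4]
gripper_width: 0.0135
```

```bash
python3 -c "
from h import *
rep();mv()"
```

```text
t 27.15 pos [ 0.6177 -0.0631  0.1324] yaw 0.7194 kyaw -0.8514 F [2.66 4.01 2.35] M [ 0.5627 -0.5324  0.0499] w 0.0135 j6 -0.908
  M 0.05 eff -0.288 kin 0.036 qd6 0.358
```

Emit:
jog_arm:
  increments:
    - [0, 0.3, 0, 0, 0]
    - [0, 0.3, 0, 0, 0.03]
    - [0, 0.3, 0, 0, 0.06]

```text
time_s: 27.4
ee_pos: [0.6177, -0.0631, 0.1324]
tcp_rot: [[0.79, 0.613, 0.001], [0.613, -0.79, -0.0], [0.0, 0.001, -1.0]]
force: [0.9, 2.9, 2.6]
gripper_width: 0.0137
```

```bash
python3 -c "
from h import *
rep();mv()"
```

```text
t 27.4 pos [ 0.6177 -0.0631  0.1324] yaw 0.6595 kyaw -0.9113 F [0.85 2.92 2.56] M [ 0.4469 -0.4554 -0.003 ] w 0.0137 j6 -0.847
  M -0.003 eff -0.288 kin 0.01 qd6 0.358
```

Emit:
jog_arm:
  increments:
    - [0, 0, 0, 0, 0]
    - [0, 0, 0, 0, 0.03]
    - [0, 0, 0, 0, 0.06]

```text
time_s: 27.65
ee_pos: [0.6177, -0.063, 0.1324]
tcp_rot: [[0.826, 0.564, 0.001], [0.564, -0.826, -0.0], [0.0, 0.001, -1.0]]
force: [0.9, 2.3, 2.1]
gripper_width: 0.0136
```

```bash
python3 -c "
from h import *
rep();mv()"
```

```text
t 27.65 pos [ 0.6177 -0.063   0.1324] yaw 0.5995 kyaw -0.9713 F [0.94 2.33 2.06] M [ 0.3953 -0.4863  0.0284] w 0.0136 j6 -0.787
  M 0.028 eff -0.288 kin 0.025 qd6 0.357
```

Emit:
jog_arm:
  increments:
    - [0, 0, 0, 0, 0]
    - [0, 0, 0, 0, 0.03]
    - [0, 0, 0, 0, 0.06]

```text
time_s: 27.9
ee_pos: [0.6177, -0.0631, 0.1324]
tcp_rot: [[0.858, 0.514, 0.001], [0.514, -0.858, -0.0], [0.0, 0.001, -1.0]]
force: [1.4, 2.2, 2.8]
gripper_width: 0.0138
```

```bash
python3 -c "
from h import *
rep();mv()"
```

```text
t 27.9 pos [ 0.6177 -0.0631  0.1324] yaw 0.5396 kyaw -1.0312 F [1.39 2.18 2.8 ] M [ 0.3949 -0.5076  0.0789] w 0.0138 j6 -0.727
  M 0.079 eff -0.287 kin 0.051 qd6 0.359
```

Emit:
jog_arm:
  increments:
    - [0, 0, 0, 0, 0]
    - [0, 0, 0, 0, 0.03]
    - [0, 0, 0, 0, 0.06]

```text
time_s: 28.15
ee_pos: [0.6177, -0.0631, 0.1324]
tcp_rot: [[0.887, 0.461, 0.001], [0.461, -0.887, -0.001], [0.0, 0.001, -1.0]]
force: [2.7, 0.7, 2.5]
gripper_width: 0.0141
```

```bash
python3 -c "
from h import *
rep();mv()"
```

```text
t 28.15 pos [ 0.6177 -0.0631  0.1324] yaw 0.4796 kyaw -1.0912 F [2.65 0.67 2.46] M [ 0.3193 -0.5201  0.0609] w 0.0141 j6 -0.667
  M 0.061 eff -0.274 kin 0.048 qd6 0.359
```

Emit:
jog_arm:
  increments:
    - [0, 0, 0, 0, 0]
    - [0, 0, 0, 0, 0.03]
    - [0, 0, 0, 0, 0.06]

```text
time_s: 28.4
ee_pos: [0.6177, -0.063, 0.1324]
tcp_rot: [[0.913, 0.407, 0.001], [0.407, -0.913, -0.0], [0.0, 0.001, -1.0]]
force: [1.7, 1.8, 1.8]
gripper_width: 0.0137
```

```bash
python3 -c "
from h import *
rep();mv()"
```

```text
t 28.4 pos [ 0.6177 -0.063   0.1324] yaw 0.4197 kyaw -1.1511 F [1.68 1.84 1.8 ] M [ 0.2892 -0.5199  0.0706] w 0.0137 j6 -0.608
  M 0.071 eff -0.254 kin 0.063 qd6 0.359
```

Emit:
jog_arm:
  increments:
    - [0, 0, 0, 0, 0]
    - [0, 0, 0, 0, 0.03]
    - [0, 0, 0, 0, 0.06]

```text
time_s: 28.65
ee_pos: [0.6177, -0.0631, 0.1324]
tcp_rot: [[0.936, 0.352, 0.001], [0.352, -0.936, -0.0], [0.0, 0.001, -1.0]]
force: [1.7, 1.1, 2.6]
gripper_width: 0.0138
```

```bash
python3 -c "
from h import *
rep();mv()"
```

```text
t 28.65 pos [ 0.6177 -0.0631  0.1324] yaw 0.3598 kyaw -1.211 F [1.73 1.08 2.55] M [ 0.239  -0.5863  0.0828] w 0.0138 j6 -0.548
  M 0.083 eff -0.223 kin 0.085 qd6 0.357
```

Emit:
jog_arm:
  increments:
    - [0, 0, 0, 0, 0]
    - [0, 0, 0, 0, 0.03]
    - [0, 0, 0, 0, 0.06]

```text
time_s: 28.9
ee_pos: [0.6177, -0.0631, 0.1324]
tcp_rot: [[0.955, 0.295, 0.0], [0.295, -0.955, -0.001], [0.0, 0.001, -1.0]]
force: [2.1, 1.4, 3.4]
gripper_width: 0.0137
```

```bash
python3 -c "
from h import *
rep();mv()"
```

```text
t 28.9 pos [ 0.6177 -0.0631  0.1324] yaw 0.2998 kyaw -1.271 F [2.12 1.39 3.43] M [ 0.2315 -0.5225  0.1033] w 0.0137 j6 -0.488
  M 0.103 eff -0.21 kin 0.101 qd6 0.359
```

Emit:
jog_arm:
  increments:
    - [0, 0, 0, 0, 0]
    - [0, 0, 0, 0, 0.03]
    - [0, 0, 0, 0, 0.06]

```text
time_s: 29.15
ee_pos: [0.6177, -0.063, 0.1324]
tcp_rot: [[0.971, 0.238, 0.001], [0.238, -0.971, -0.001], [0.0, 0.001, -1.0]]
force: [2.6, 0.8, 3.1]
gripper_width: 0.0137
```

```bash
python3 -c "
from h import *
rep();mv()"
```

```text
t 29.15 pos [ 0.6177 -0.063   0.1324] yaw 0.2399 kyaw -1.3309 F [2.55 0.82 3.13] M [ 0.1464 -0.5571  0.1287] w 0.0137 j6 -0.428
  M 0.129 eff -0.185 kin 0.127 qd6 0.358
```

Emit:
jog_arm:
  increments:
    - [0, 0, 0, 0, 0]
    - [0, 0, 0, 0, 0.03]
    - [0, 0, 0, 0, 0.06]

```text
time_s: 29.4
ee_pos: [0.6177, -0.063, 0.1324]
tcp_rot: [[0.984, 0.179, 0.001], [0.179, -0.984, -0.001], [0.0, 0.001, -1.0]]
force: [2.8, 1.2, 3.6]
gripper_width: 0.0138
```

```bash
python3 -c "
from h import *
rep();mv()"
```

```text
t 29.4 pos [ 0.6177 -0.063   0.1324] yaw 0.1799 kyaw -1.3909 F [2.75 1.24 3.61] M [ 0.1479 -0.569   0.1446] w 0.0138 j6 -0.368
  M 0.145 eff -0.162 kin 0.147 qd6 0.358
```

Emit:
jog_arm:
  increments:
    - [0, 0, 0, 0, 0]
    - [30, 0, 0, 0, 0]
    - [30, 0, 0, 0, 0]
    - [30, 0, 0, -40, 0]
    - [30, 6, -20, -60, -0.12]
    - [30, 12, -42, -60, -0.24]
    - [30, 19, -65, -60, -0.36]
    - [30, 26, -90, -60, -0.48]
    - [30, 33.2, -115.2, -60, -0.6]
    - [30, 33.2, -115.2, -55, -0.72]
    - [30, 33.2, -115.2, -45, -0.84]
    - [30, 33.2, -115.2, -22, -0.853]
    - [30, 33.2, -115.2, -8, -0.853]
    - [30, 33.2, -115.2, 0, -0.853]
    - [30, 33.2, -115.2, 0, -0.853]
    - [30, 33.2, -115.2, 0, -0.853]

```text
time_s: 30.73
ee_pos: [0.6292, 0.0562, 0.1315]
tcp_rot: [[0.514, 0.858, -0.002], [0.858, -0.514, -0.0], [-0.001, -0.002, -1.0]]
force: [-0.6, -0.6, 0.3]
gripper_width: 0.0288
```

```bash
cat >> h.py <<'E'
K.update(a=(.6297,.0563,-.5375),b=(.51,.0685,-1.2445),c=(.4985,-.0517,-.9465),d=(.6177,-.063,-1.390))
E
python3 -c "
from h import *
rep((*K['a'][:2],.132,K['a'][2]))"
```

```text
t 30.7333 pos [0.6292 0.0562 0.1315] yaw 1.0309 kyaw -0.5399 F [-0.62 -0.64  0.27] M [ 0.0294 -0.1853  0.0169] w 0.0288 j6 -1.027
shift mm [ 0.4  0.4 -0.5] turn -0.0024   z up at
```

Emit:
jog_arm:
  increments:
    - [15, 0, 0, 0, 0]
    - [5, 0, 0, 0, -0.002]
    - [0, 0, 0, 0, -0.002]
    - [0, 0, 0, 0, -0.002]
    - [0, 0, 0, 0, -0.002]
    - [0, 0, 0, 0, 0.06]
    - [0, 0, 0, 0, 0.12]
    - [0, 0, 0, 0, 0.18]
    - [0, 0, 0, 0, 0.24]
    - [0, 0, 0, 0, 0.3]
    - [0, 0, 0, 0, 0.3]
    - [0, 0, 0, 0, 0.33]
    - [0, 0, 0, 0, 0.36]

```text
time_s: 31.82
ee_pos: [0.6301, 0.0558, 0.1336]
tcp_rot: [[0.783, 0.622, 0.001], [0.622, -0.783, -0.002], [-0.0, 0.002, -1.0]]
force: [-2.4, -3.4, 5.9]
gripper_width: 0.0136
```

```bash
python3 -c "
from h import *
rep();mv()"
```

```text
t 31.8167 pos [0.6301 0.0558 0.1336] yaw 0.6716 kyaw -0.8992 F [-2.43 -3.37  5.85] M [-0.5544  0.348   0.3349] w 0.0136 j6 -0.667
  M 0.335 eff 0.017 kin 0.331 qd6 0.358
```

Emit:
jog_arm:
  increments:
    - [0, 0, 0, -0.7, 0]
    - [0, 0, 0, -0.7, 0.03]
    - [0, 0, 0, -0.7, 0.06]
    - [0, 0, 0, -0.7, 0.11]
    - [0, 0, 0, -0.7, 0.11]

```text
time_s: 32.23
ee_pos: [0.63, 0.0557, 0.1337]
tcp_rot: [[0.847, 0.532, 0.001], [0.532, -0.847, -0.001], [-0.0, 0.002, -1.0]]
force: [-2.3, -5.2, 5.1]
gripper_width: 0.0138
```

```bash
python3 -c "
from h import *
rep((*K['c'][:2],.132,K['c'][2]));mv()"
```

```text
t 32.2333 pos [0.63   0.0557 0.1337] yaw 0.5613 kyaw -1.0094 F [-2.34 -5.19  5.08] M [-0.8631  0.196  -0.1954] w 0.0138 j6 -0.557
shift mm [-168.5   20.9    1.7] turn -0.0629   z up at
  M -0.195 eff 0.119 kin 0.117 qd6 -0.045
```

Emit:
jog_arm:
  increments:
    - [0, 0, 0, 0, 0]
    - [30, 0, 0, 0, 0]
    - [30, 0, 0, 0, 0]
    - [30, 0, 0, -40, 0]
    - [30, -35, 4, -60, -0.063]
    - [30, -75, 9, -60, -0.063]
    - [30, -115, 14, -60, -0.063]
    - [30, -150, 19, -60, -0.063]
    - [30, -168.5, 21, -55, -0.063]
    - [30, -168.5, 21, -40, -0.063]
    - [30, -168.5, 21, -20, -0.063]
    - [30, -168.5, 21, -7, -0.063]
    - [30, -168.5, 21, 0.5, -0.063]
    - [30, -168.5, 21, 0.5, -0.063]
    - [30, -168.5, 21, 0.5, -0.063]
    - [30, -168.5, 21, 0.5, -0.063]

```text
time_s: 33.57
ee_pos: [0.499, -0.0508, 0.1332]
tcp_rot: [[0.811, 0.585, 0.001], [0.585, -0.811, -0.0], [0.001, 0.001, -1.0]]
force: [-0.2, -0.2, -0.1]
gripper_width: 0.0283
```

```bash
python3 -c "
from h import *
rep((*K['c'][:2],.132,K['c'][2]));mv()"
```

```text
t 33.5667 pos [ 0.499  -0.0508  0.1332] yaw 0.625 kyaw -0.9458 F [-0.19 -0.18 -0.07] M [ 0.0087 -0.1357  0.0085] w 0.0283 j6 -0.834
shift mm [-0.9  0.4  1.2] turn 0.0007   z up at
  M 0.009 eff -0.002 kin 0.158 qd6 -0.0
```

Grip c and turn +0.36 first, reading the torque.

Emit:
jog_arm:
  increments:
    - [15, -0.9, 0.4, 1, 0]
    - [15, -0.9, 0.4, 1, 0]
    - [0, -0.9, 0.4, 1, 0]
    - [0, -0.9, 0.4, 1, 0]
    - [0, -0.9, 0.4, 1, 0]
    - [0, -0.9, 0.4, 1, 0.06]
    - [0, -0.9, 0.4, 1, 0.12]
    - [0, -0.9, 0.4, 1, 0.18]
    - [0, -0.9, 0.4, 1, 0.24]
    - [0, -0.9, 0.4, 1, 0.3]
    - [0, -0.9, 0.4, 1, 0.3]
    - [0, -0.9, 0.4, 1, 0.33]
    - [0, -0.9, 0.4, 1, 0.36]

```text
time_s: 34.65
ee_pos: [0.4984, -0.0517, 0.1321]
tcp_rot: [[0.965, 0.262, 0.002], [0.262, -0.965, 0.0], [0.002, 0.0, -1.0]]
force: [2.0, 2.7, 1.1]
gripper_width: 0.0137
```

```bash
python3 -c "
from h import *
rep();mv()"
```

```text
t 34.65 pos [ 0.4984 -0.0517  0.1321] yaw 0.2654 kyaw -1.3054 F [1.98 2.69 1.12] M [ 0.3718 -0.4674  0.3407] w 0.0137 j6 -0.476
  M 0.341 eff 0.021 kin 0.336 qd6 0.357
```

Emit:
jog_arm:
  increments:
    - [0, 0, 0, 0, 0]
    - [0, 0, 0, 0, 0.03]
    - [0, 0, 0, 0, 0.06]
    - [0, 0, 0, 0, 0.1]
    - [0, 0, 0, 0, 0.1]

```text
time_s: 35.07
ee_pos: [0.4984, -0.0518, 0.1322]
tcp_rot: [[0.986, 0.164, 0.002], [0.164, -0.986, 0.0], [0.002, 0.0, -1.0]]
force: [2.9, 2.3, 3.1]
gripper_width: 0.0137
```

```bash
python3 -c "
from h import *
rep((*K['b'][:2],.132,K['b'][2]));mv()"
```

```text
t 35.0667 pos [ 0.4984 -0.0518  0.1322] yaw 0.1651 kyaw -1.4057 F [2.86 2.26 3.14] M [ 0.2951 -0.4933 -0.0617] w 0.0137 j6 -0.376
shift mm [  31.2 -116.7    0.2] turn -0.1612   z up at
  M -0.062 eff 0.139 kin 0.194 qd6 -0.033
```

Emit:
jog_arm:
  increments:
    - [0, 0, 0, 0, 0]
    - [30, 0, 0, 0, 0]
    - [30, 0, 0, 0, 0]
    - [30, 0, 0, -40, 0]
    - [30, 9, -33, -60, -0.08]
    - [30, 19, -70, -60, -0.161]
    - [30, 28, -104, -60, -0.161]
    - [30, 31, -116.7, -58, -0.161]
    - [30, 31, -116.7, -40, -0.161]
    - [30, 31, -116.7, -20, -0.161]
    - [30, 31, -116.7, -7, -0.161]
    - [30, 31, -116.7, 0, -0.161]
    - [30, 31, -116.7, 0, -0.161]
    - [30, 31, -116.7, 0, -0.161]
    - [30, 31, -116.7, 0, -0.161]

```text
time_s: 36.32
ee_pos: [0.5099, 0.068, 0.1324]
tcp_rot: [[0.948, 0.319, 0.001], [0.319, -0.948, -0.0], [0.001, 0.001, -1.0]]
force: [0.0, 0.6, 1.0]
gripper_width: 0.0288
```

```bash
python3 -c "
from h import *
rep((*K['b'][:2],.132,K['b'][2]));mv()"
```

```text
t 36.3167 pos [0.5099 0.068  0.1324] yaw 0.3249 kyaw -1.2459 F [0.03 0.58 1.02] M [ 0.0149 -0.1426 -0.0182] w 0.0288 j6 -0.297
shift mm [ 0.3 -0.4  0.4] turn -0.0014   z up at
  M -0.018 eff -0.002 kin 0.145 qd6 0.002
```

Emit:
jog_arm:
  increments:
    - [15, 0.3, -0.4, 0, 0]
    - [15, 0.3, -0.4, 0, 0]
    - [0, 0.3, -0.4, 0, 0]
    - [0, 0.3, -0.4, 0, 0]
    - [0, 0.3, -0.4, 0, 0]
    - [0, 0.3, -0.4, 0, 0.06]
    - [0, 0.3, -0.4, 0, 0.12]
    - [0, 0.3, -0.4, 0, 0.18]
    - [0, 0.3, -0.4, 0, 0.24]
    - [0, 0.3, -0.4, 0, 0.3]
    - [0, 0.3, -0.4, 0, 0.36]
    - [0, 0.3, -0.4, 0, 0.4]
    - [0, 0.3, -0.4, 0, 0.4]
    - [0, 0.3, -0.4, 0, 0.43]
    - [0, 0.3, -0.4, 0, 0.46]

```text
time_s: 37.57
ee_pos: [0.5102, 0.0688, 0.1324]
tcp_rot: [[0.991, -0.134, 0.002], [-0.134, -0.991, -0.0], [0.002, -0.0, -1.0]]
force: [2.4, -0.4, 3.3]
gripper_width: 0.0138
```

```bash
python3 -c "
from h import *
rep();mv()"
```

```text
t 37.5667 pos [0.5102 0.0688 0.1324] yaw -0.134 kyaw -1.7048 F [ 2.37 -0.36  3.27] M [-0.0757 -0.2606  0.3865] w 0.0138 j6 0.164
  M 0.386 eff 0.059 kin 0.378 qd6 0.356
```

Emit:
jog_arm:
  increments:
    - [0, 0, 0, 0, 0]
    - [0, 0, 0, 0, 0.03]
    - [0, 0, 0, 0, 0.06]

```text
time_s: 37.82
ee_pos: [0.5102, 0.0688, 0.1324]
tcp_rot: [[0.981, -0.192, 0.002], [-0.192, -0.981, -0.0], [0.002, -0.0, -1.0]]
force: [0.9, -0.3, 4.4]
gripper_width: 0.0134
```

```bash
python3 -c "
from h import *
rep();mv()"
```

```text
t 37.8167 pos [0.5102 0.0688 0.1324] yaw -0.1936 kyaw -1.7644 F [ 0.91 -0.35  4.4 ] M [-0.0799 -0.2515  0.3705] w 0.0134 j6 0.224
  M 0.37 eff 0.045 kin 0.363 qd6 0.358
```

Emit:
jog_arm:
  increments:
    - [0, 0, 0, 0, 0.03]
    - [0, 0, 0, 0, 0.03]
    - [0, 0, 0, 0, 0.03]
    - [30, 0, 0, 0, 0.03]
    - [30, 0, 0, 0, 0.03]
    - [30, 0, 0, -40, 0.03]
    - [30, 25, 20, -60, -0.08]
    - [30, 55, 45, -60, -0.2]
    - [30, 88, 72, -60, -0.32]
    - [30, 118, 98, -60, -0.3744]
    - [30, 130.8, 108.7, -58, -0.3744]
    - [30, 130.8, 108.7, -40, -0.3744]
    - [30, 130.8, 108.7, -20, -0.3744]
    - [30, 130.8, 108.7, -7, -0.3744]
    - [30, 130.8, 108.7, 0, -0.3744]
    - [30, 130.8, 108.7, 0, -0.3744]
    - [30, 130.8, 108.7, 0, -0.3744]
    - [30, 130.8, 108.7, 0, -0.3744]

```text
time_s: 39.32
ee_pos: [0.6172, -0.0629, 0.1326]
tcp_rot: [[0.984, 0.179, 0.002], [0.179, -0.984, -0.0], [0.001, 0.0, -1.0]]
force: [-0.1, -0.3, 0.8]
gripper_width: 0.0286
```

```bash
python3 -c "
from h import *
rep((*K['d'][:2],.132,K['d'][2]));mv()"
```

```text
t 39.3167 pos [ 0.6172 -0.0629  0.1326] yaw 0.1802 kyaw -1.3906 F [-0.07 -0.25  0.83] M [ 0.0192 -0.0726 -0.0165] w 0.0286 j6 -0.368
shift mm [0.5 0.1 0.6] turn -0.0006   z up at
  M -0.017 eff -0.001 kin 0.146 qd6 0.001
```

Emit:
jog_arm:
  increments:
    - [15, 0.5, 0.1, 0.3, 0]
    - [15, 0.5, 0.1, 0.3, 0]
    - [0, 0.5, 0.1, 0.3, 0]
    - [0, 0.5, 0.1, 0.3, 0]
    - [0, 0.5, 0.1, 0.3, 0]
    - [0, 0.5, 0.1, 0.3, 0.06]
    - [0, 0.5, 0.1, 0.3, 0.12]
    - [0, 0.5, 0.1, 0.3, 0.18]
    - [0, 0.5, 0.1, 0.3, 0.24]
    - [0, 0.5, 0.1, 0.3, 0.3]
    - [0, 0.5, 0.1, 0.3, 0.36]
    - [0, 0.5, 0.1, 0.3, 0.4]
    - [0, 0.5, 0.1, 0.3, 0.4]
    - [0, 0.5, 0.1, 0.3, 0.43]
    - [0, 0.5, 0.1, 0.3, 0.46]

```text
time_s: 40.57
ee_pos: [0.6177, -0.0631, 0.1322]
tcp_rot: [[0.961, -0.276, 0.001], [-0.276, -0.961, -0.0], [0.001, -0.0, -1.0]]
force: [-1.3, 0.6, 4.2]
gripper_width: 0.014
```

```bash
python3 -c "
from h import *
rep();mv()"
```

```text
t 40.5667 pos [ 0.6177 -0.0631  0.1322] yaw -0.2796 kyaw -1.8504 F [-1.29  0.57  4.23] M [0.1065 0.0964 0.3099] w 0.014 j6 0.091
  M 0.31 eff 0.041 kin 0.33 qd6 0.359
```

Emit:
jog_arm:
  increments:
    - [0, 0, 0, 0, 0]
    - [0, 0, 0, 0, 0.03]
    - [0, 0, 0, 0, 0.06]

```text
time_s: 40.82
ee_pos: [0.6177, -0.0631, 0.1322]
tcp_rot: [[0.943, -0.333, 0.001], [-0.333, -0.943, -0.0], [0.001, -0.0, -1.0]]
force: [-1.1, 1.2, 5.8]
gripper_width: 0.0139
```

```bash
python3 -c "
from h import *
rep();mv()"
```

```text
t 40.8167 pos [ 0.6177 -0.0631  0.1322] yaw -0.3393 kyaw -1.9101 F [-1.09  1.23  5.77] M [0.0667 0.084  0.3115] w 0.0139 j6 0.151
  M 0.312 eff 0.023 kin 0.322 qd6 0.357
```

Emit:
jog_arm:
  increments:
    - [0, 0, 0, 0, 0.03]
    - [0, 0, 0, 0, 0.03]
    - [0, 0, 0, 0, 0.03]

```text
time_s: 41.07
ee_pos: [0.6177, -0.0632, 0.1322]
tcp_rot: [[0.933, -0.361, 0.001], [-0.361, -0.933, 0.0], [0.001, -0.0, -1.0]]
force: [-0.5, 1.3, 5.2]
gripper_width: 0.0133
```

```bash
python3 -c "
from h import *
rep();mv()"
```

```text
t 41.0667 pos [ 0.6177 -0.0632  0.1322] yaw -0.3691 kyaw -1.9399 F [-0.52  1.28  5.23] M [0.08   0.1424 0.0009] w 0.0133 j6 0.181
  M 0.001 eff -0.055 kin 0.128 qd6 -0.0
```

Emit:
jog_arm:
  increments:
    - [30, 0, 0, 0, 0]
    - [30, 0, 0, 0, 0]
    - [30, 0, 0, 0, 0]
    - [30, 0, 0, -40, 0]
    - [30, 0, 0, -80, 0]
    - [30, 60, 0, -120, 0]
    - [30, 100, 0, -150, 0]
    - [30, 100, 0, -150, 0]
    - [30, 100, 0, -150, 0]
    - [30, 100, 0, -150, 0]

```text
time_s: 41.9
ee_pos: [0.7116, -0.1, 0.2817]
tcp_rot: [[0.932, -0.362, 0.001], [-0.362, -0.932, -0.0], [0.001, -0.0, -1.0]]
force: [-0.9, -0.0, -0.7]
gripper_width: 0.0283
```

```bash
python3 -c "
from h import *
rep()
for n in ('wrist','top'):
    cv2.imwrite(f'pics/end_{n}.png',cams.capture(n)[:,:,::-1])"
```

```text
t 41.9 pos [ 0.7116 -0.1     0.2817] yaw -0.3707 kyaw -1.9415 F [-0.92 -0.04 -0.7 ] M [-0.0067 -0.0228 -0.0056] w 0.0283 j6 0.156
```

View pics/end_wrist.png

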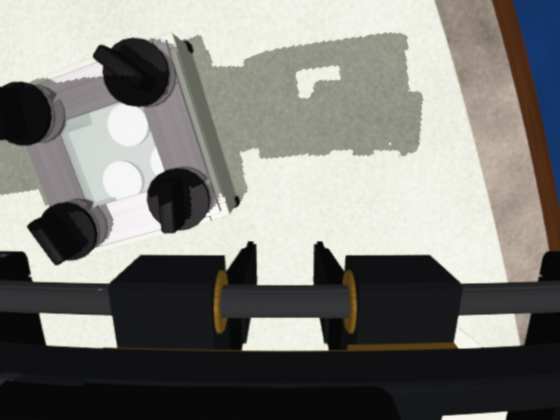

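View pics/end_top.png

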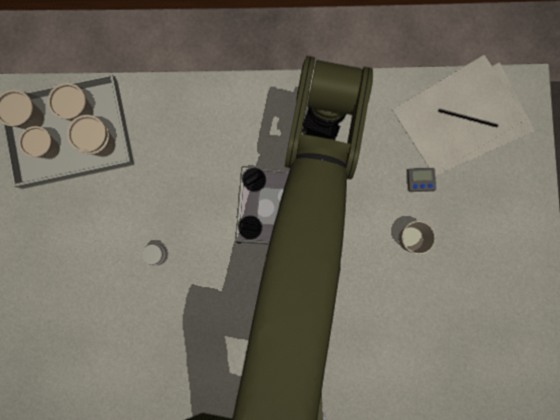

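The wrist picture shows the lid seated and its window uncracked. In the top picture the cup (415,236), timer (421,180) and jar (153,253) are where they started, and the gripper is clear of everything.

```bash
python3 -c "
from h import *
print(order.sign_off())"
```

```text
the job is handed in; nothing more can be done
None
```

The job is handed in at about 42 s. All four knobs are firm at an estimated 21–22 N each, tightened crosswise a, c, b, d in both passes. However, the first pass did not go cleanly on two of them.

- **First pass:** I had no clear reading of first touch on knob a and took it past lightly snug, to an estimated 15–16 N, above the 14 N limit. Knob c came close to that limit, at about 13–14 N. After snugging b, I backed a and c off to about 10–11 N each, then snugged d. The final snug estimates were about 10.5 N on a, 10.8 N on c, and 8.3 N on b and d. That means the first pass included two short counter-clockwise corrections, and a was briefly over-snug.
- **Second pass:** Each knob was turned a further 0.46–0.58 rad. The forces are estimates, from about 24 N per rad past each knob's inferred first touch.
- **Disagreement between checks:** The held-still wrist torque was noisy and kept changing sign, so I did not rely on it. I used the effort of the last joint while turning, which was steady and repeatable. Above about 20 N on b and d it stopped rising, so the final angles there rest on the turn count.
- **Last checks:** The last pictures showed the lid window uncracked and the cup, timer and jar where they started. The gripper was clear of everything. The forces I read stayed below about 8 N.

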